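# Reload four dried rod models onto the build tray in reverse order

### The arm

A 6-joint arm with a two-finger parallel gripper is mounted at the origin on the work surface. World frame = base frame: x ahead of the robot, y to its left, z up, the work surface at z = 0. Lengths are in mm, angles in rad, forces in N, time in s.
With the tool pointing down it reaches from about 300 to 775 mm from the base axis. Payload 14.6 kg.
Tool frame: the origin (TCP) lies midway between the tips of the shut fingers; the grasp point (between the pads) lies ctrl.grip_point_offset behind it (ctrl.grip_point_offset is the distance from the TCP to the grasp point, in mm); z points along the fingers, y is the direction in which the jaws open and shut (so a half turn about z gives the same grasp; the last joint's range is limited). The gripper opens to 85 mm and grips with 20 to 120 N. Pads are 22 mm wide; open, the fingers measure 114 mm over their backs; the gripper's body (76 mm by 85 mm) begins 54 mm behind the grasp point. The pads swing forward as they close: fully open they stand 13 mm farther back than shut.
Start: joints at [1.121, 0.3, 1.521, -0, 1.321, -0.067], TCP at [205.432, 510.183, 231.281] pointing down, gripper open.
Joint ranges: [-3.03, 3.03], [-0.79, 2.21], [0.23, 2.52], [-1.04, 4.18], [0, 3.07], [-2.55, 2.55]. Speed limits (rad/s): [2.22, 2.22, 2.57, 3.14, 3.14, 3.14].

### API

Orientations are given as a rotation vector (axis times angle).
In Python, from plant import ctrl gives the robot as it stands.
- The arm moves only by the shell command python3 -m inch 'ROWS'. ROWS is JSON, a list of rows, each an object of numbers: "tx", "ty", "tz": the shift along the tool's x, y, z scaled (see below); "ax", "ay", "az": the turn, a rotation vector about the tool's x, y, z scaled (see below); "jaw": the opening in per cent of the stroke, from 0 (shut) to 100 (fully open). A call has exactly 10 rows; each row shifts and turns the pose as measured when the row begins, along the tool's axes as they then stand; what a row does not reach is not made up. The controller multiplies each number of a shift by 0.04 m and each number of a turn by 6 degrees. A row lasts 1/10 s, in which the tool goes at most 50 mm and 8.59 degrees, less where a joint would pass 70% of its speed; a pose out of reach is approached as far as the arm can. A call with a number of a shift or a turn outside -1 to 1 is refused whole. A call with a gripper value outside its range is refused whole. The fingers move at their own pace and stop on an object; the grip force is fixed at half the most. Time passes only in rows, so rows that do not move let the fingers close, or fill a call up. It gives the time, the measured TCP pose, the force and the opening at its end, in the units of the state.
- ctrl.state(): the state, without advancing time (a new reading comes with each control period).
- ctrl.read_camera(name): name is "scene" or "side" or "wrist"; returns the picture (384x512x3 uint8, red, green, blue); there is no depth.
- ctrl.calibration(name): a dict with "fx", "fy", "cx", "cy" (pixels), "k1" (the pictures are not rectified: a ray, as slopes to the right and down, at radius r is drawn at 1 + k1 r^2 times it, then the intrinsics apply), "extrinsics" (4x4, takes a point from camera to world coordinates); the wrist camera has in their place "hand_eye" (4x4, takes a point from camera to tool coordinates, whose origin is the TCP and whose axes are the flange's). Camera axes: x right, y up, looking along -z (the intrinsics and any distortion apply to the point x, -y, -z); pixel columns grow to the right and rows downward; lengths in mm; the calibration is good to about 2 mm. A picture is of the moment at which its call begins: read the wrist's pose just before it. calibration takes no time and is no camera call.
- ctrl.hand_in(): hands the job in, once; it reports no verdict.
The state is a dict: "clock": time; "joint_positions": joint angles; "qd": joint speeds; "joint_torque": joint torques, N m; "position": TCP position; "ee_rot": TCP orientation; "force": force on the tool from outside, world axes, zero at the start; "moment": the same for the moment, N m; "grip_width": finger opening in mm.
Only numpy, scipy, OpenCV 4.12 (cv2) and the standard library are available. Lean on these libraries where they do the work, as an engineer would, in place of code of your own. Each camera call takes 0.05 s, during which the arm holds its last target.

### The job

Move all four resin rod models from the steel drying rack to the blue build tray in reverse order: the one nearest the red end of the rack goes into the bay farthest from the red end of the tray, and so on down the row. Keep the models upright, and leave each one standing on its feet wholly inside the white outline of its own bay, its rod lengthwise in the bay.

Things in the scene. Friction and masses are not known exactly. Their poses are not given: they have to be found in the camera images.
- dry_rack: Drying rack, steel: fixed plate 140 (x) x 290 (y) x 15 mm; origin centre of underside, z up. Red bar across its +y end, y=+131 to +144 mm, 12 mm high on the plate. Four places at x=0, y=+99, +33, -33, -99 mm. Teeth 12 mm high between them, only along the long edges (|x|=58-68 mm). Each place holds a white pad with a rod model at the start.
- build_tray: Build tray, blue: fixed plate 140 (x) x 290 (y) x 15 mm; origin centre of underside, z up. Red bar across its +y end, y=+131 to +144 mm, 12 mm high on the plate. Four places at x=0, y=+99, +33, -33, -99 mm. Teeth 12 mm high between them, only along the long edges (|x|=58-68 mm). Places are empty bays, white outlines 108 (x) x 44 mm drawn on the flat top.
- mid_amber (a point): Loose rod model, translucent amber resin, 60 g: round rod 14 mm thick, 92 mm long (x), level on two screw-head blocks centred 32 mm either side of its middle, each 18 (x) x 24 (y) x 38 mm high with flat feet. The 46 mm of rod between them is free to grip across y. Point: middle of the rod on its axis, 20 mm above the underside; z up. Same either way round.
- pad_amber: White pad with amber end stripes, 112 (x) x 46 (y) x 4 mm, fixed in one place of the drying rack, axes parallel to the rack's. Origin: centre of its underside, on the rack's top. The amber rod model stands on it at the start; the pad stays and shows where it came from.
- mid_green (a point): Loose rod model, translucent green resin, 60 g: round rod 14 mm thick, 92 mm long (x), level on two screw-head blocks centred 32 mm either side of its middle, each 18 (x) x 24 (y) x 38 mm high with flat feet. The 46 mm of rod between them is free to grip across y. Point: middle of the rod on its axis, 20 mm above the underside; z up. Same either way round.
- pad_green: White pad with green end stripes, 112 (x) x 46 (y) x 4 mm, fixed in one place of the drying rack, axes parallel to the rack's. Origin: centre of its underside, on the rack's top. The green rod model stands on it at the start; the pad stays and shows where it came from.
- mid_blue (a point): Loose rod model, translucent blue resin, 60 g: round rod 14 mm thick, 92 mm long (x), level on two screw-head blocks centred 32 mm either side of its middle, each 18 (x) x 24 (y) x 38 mm high with flat feet. The 46 mm of rod between them is free to grip across y. Point: middle of the rod on its axis, 20 mm above the underside; z up. Same either way round.
- pad_blue: White pad with blue end stripes, 112 (x) x 46 (y) x 4 mm, fixed in one place of the drying rack, axes parallel to the rack's. Origin: centre of its underside, on the rack's top. The blue rod model stands on it at the start; the pad stays and shows where it came from.
- mid_violet (a point): Loose rod model, translucent violet resin, 60 g: round rod 14 mm thick, 92 mm long (x), level on two screw-head blocks centred 32 mm either side of its middle, each 18 (x) x 24 (y) x 38 mm high with flat feet. The 46 mm of rod between them is free to grip across y. Point: middle of the rod on its axis, 20 mm above the underside; z up. Same either way round.
- pad_violet: White pad with violet end stripes, 112 (x) x 46 (y) x 4 mm, fixed in one place of the drying rack, axes parallel to the rack's. Origin: centre of its underside, on the rack's top. The violet rod model stands on it at the start; the pad stays and shows where it came from.
There are look-alikes about, which are no part of the job. Leave any black look-alike of the part that bears mid_violet alone.

How it is judged:
By the outcome, as a careful person would: the job done as asked, in the order asked, and still so for the second after the job is handed in, with the robot touching nothing.
It also fails if it takes over 106 s, if anything falls off the work surface, if the arm or the gripper's body presses on something with over 40 N, if the wrist force passes 120 N, or if a joint passes its speed limit or range.

## Working session

There is one attempt and no reset: what is moved stays moved. The work goes in short steps, Python scripts to look and compute and a shell command to move; the robot and the scene stay as the last step left them, time stands still between calls to the robot, and variables do not carry over. Pictures are saved under pics/ and viewed, and the job is handed in when it is done.

```bash
ls; mkdir -p pics; python3 - <<'E'
from plant import ctrl
import cv2
print(ctrl.state(), ctrl.grip_point_offset)
for n in ["scene","side","wrist"]:
    print(n,ctrl.calibration(n))
    cv2.imwrite(f"pics/{n}0.png",ctrl.read_camera(n)[:,:,::-1])
E
```

```text
pics
{'clock': 0.0, 'joint_positions': array([ 1.12143210e+00,  3.00492351e-01,  1.52157409e+00,  1.53500272e-05,
        1.32068805e+00, -6.65911992e-02]), 'qd': array([-0.00027265, -0.00099919, -0.0003857 ,  0.00076322,  0.00058273,
        0.0006557 ]), 'joint_torque': array([ 1.10537909e-03, -5.43517327e+01, -3.61791551e+01, -7.44020576e-05,
        4.05786399e-03,  1.85339957e-05]), 'position': array([205.31779108, 509.99488375, 230.71261108]), 'ee_rot': array([-5.97541284e-01, -3.08392494e+00,  1.75848000e-03]), 'force': array([ 0.14786686, -0.03908477,  0.03679882]), 'moment': array([-0.01054397,  0.02986277,  0.01884763]), 'grip_width': 85.52738945724349} 18.700000000000003
scene {'fx': 473.59962797850494, 'fy': 473.59962797850494, 'cx': 258.0139549632548, 'cy': 193.88946201497893, 'k1': -0.0644419419348759, 'extrinsics': array([[-6.87192960e-01, -5.01706298e-01,  5.25410912e-01,
         1.09587854e+03],
       [ 7.26313556e-01, -4.89716177e-01,  4.82334619e-01,
         5.68946998e+02],
       [ 1.53119071e-02,  7.13070022e-01,  7.00925594e-01,
         8.87899216e+02],
   
[... 367 characters left out ...]
7836386e-01,
        -4.95449625e+02],
       [-1.41519193e-02,  7.32838587e-01,  6.80255340e-01,
         5.25559315e+02],
       [ 0.00000000e+00,  0.00000000e+00,  0.00000000e+00,
         1.00000000e+00]])}
wrist {'fx': 318.6216491292901, 'fy': 318.6216491292901, 'cx': 253.55844155179372, 'cy': 190.3219251479136, 'k1': -0.03662050438296944, 'hand_eye': array([[ 2.39298018e-04,  9.54542845e-01,  2.98073647e-01,
         7.54211905e+01],
       [ 9.99999369e-01, -5.55704573e-04,  9.76758461e-04,
         1.34806313e+00],
       [ 1.09799869e-03,  2.98073225e-01, -9.54542376e-01,
        -1.42506870e+02],
       [ 0.00000000e+00,  0.00000000e+00,  0.00000000e+00,
         1.00000000e+00]])}
```

View pics/scene0.png

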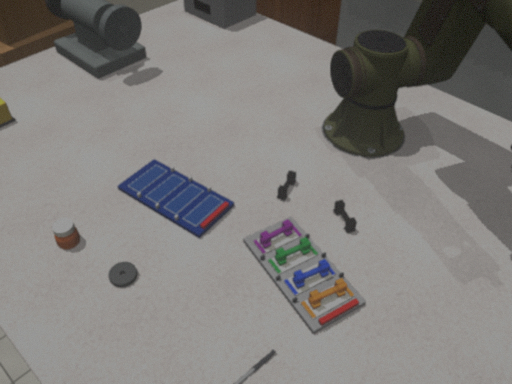

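View pics/side0.png

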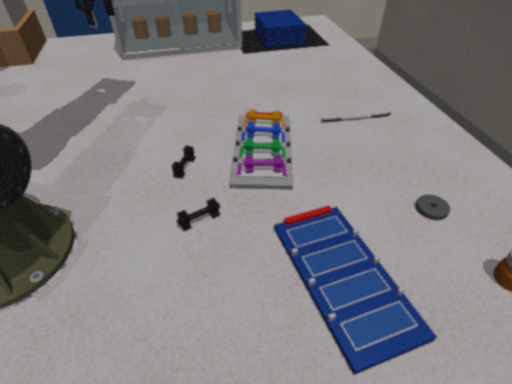

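View pics/wrist0.png

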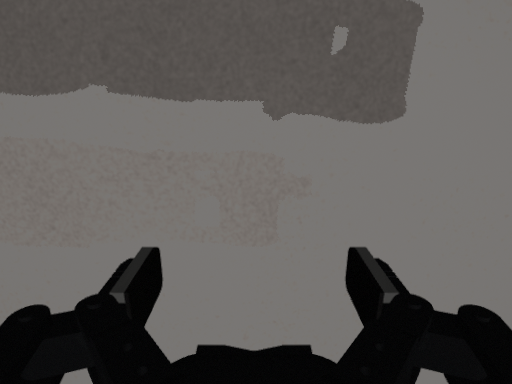

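The scene view shows the steel rack around (303,272), with amber nearest the red bar at (338,312), then blue, green and violet. The blue tray is around (176,196), with its red bar at (215,214). The two black look-alikes, at (287,185) and (345,216), are off the rack on the table, so they are not mine to move. Next I measure.

```bash
cat > h.py <<'E'
import numpy as np, cv2
from plant import ctrl
from scipy.spatial.transform import Rotation as R
def pose(): 
    s=ctrl.state(); T=np.eye(4); T[:3,:3]=R.from_rotvec(s['ee_rot']).as_matrix(); T[:3,3]=s['position']; return T
def ext(n,T=None):
    c=ctrl.calibration(n)
    return c, (c['extrinsics'] if n!='wrist' else (pose() if T is None else T)@c['hand_eye'])
def rays(n,px,T=None):
    c,E=ext(n,T); K=np.array([[c['fx'],0,c['cx']],[0,c['fy'],c['cy']],[0,0,1.]])
    u=cv2.undistortPoints(np.array(px,float).reshape(-1,1,2),K,np.array([c['k1'],0,0,0.])).reshape(-1,2)
    d=np.c_[u[:,0],-u[:,1],-np.ones(len(u))]@E[:3,:3].T
    return E[:3,3],d/np.linalg.norm(d,axis=1)[:,None]
def onz(n,px,z,T=None):
    o,d=rays(n,px,T); return o+d*((z-o[2])/d[:,2])[:,None]
def tri(n1,p1,n2,p2):
    o1,d1=rays(n1,[p1]);o2,d2=rays(n2,[p2]);d1=d1[0];d2=d2[0]
    s=np.linalg.lstsq(np.c_[d1,-d2],o2-o1,rcond=None)[0]
    a=o1+d1*s[0];b=o2+d2*s[1]; return (a+b)/2,np.linalg.norm(a-b)
E
python3 - <<'E'
from h import *
ims={n:cv2.imread(f"pics/{n}0.png") for n in ["scene","side"]}
box={"scene":(110,150,375,335),"side":(220,100,440,365)}
hues={"amber":(11,24),"green":(45,80),"blue":(108,124),"violet":(140,158)}
for n in ims:
    x0,y0,x1,y1=box[n]; 
    hsv=cv2.cvtColor(ims[n],cv2.COLOR_BGR2HSV)
    k=cv2.resize(ims[n][y0:y1,x0:x1],None,fx=2.6 if n=="scene" else 2.2,fy=2.6 if n=="scene" else 2.2,interpolation=cv2.INTER_CUBIC); cv2.imwrite(f"pics/{n}0z.png",k)
    M=np.zeros(hsv.shape[:2],np.uint8);M[y0:y1,x0:x1]=1
    for c,(a,b) in list(hues.items())+[("red",(0,5))]:
        m=cv2.inRange(hsv,(a,110,60),(b,255,255))*M
        N,L,S,C=cv2.connectedComponentsWithStats(m)
        for i in range(1,N):
            if S[i,4]>(60): 
                pts=np.argwhere(L==i)[:,::-1]
                P=onz(n,pts,15)
                r=cv2.minAreaRect(P[:,:2].astype(np.float32))
                print(n,c,S[i],C[i].round(1),"z15 rect",np.round(r[0],1),np.round(r[1],1),round(r[2],1))
E
```

```text
scene amber [309 278  44  30 427] [328.7 292.6] z15 rect [558.7 290.5] [48.6 95.8] 66.7
scene green [276 238  34  21 190] [292.4 248.4] z15 rect [518.  150.6] [23.6 93.4] 72.8
scene blue [ 119  161  114   74 2356] [167.9 192.6] z15 rect [ 596.9 -188.2] [137.5 284.3] 7.6
scene blue [185 196  35  28 384] [202.4 209.6] z15 rect [579.8 -94.5] [98.7 36.1] 8.0
scene blue [294 259  40  28 359] [312.1 272.5] z15 rect [540.8 229. ] [42.9 95. ] 68.3
scene violet [261 220  39  22 200] [278.  231.2] z15 rect [500.2  88.3] [51.1 95.2] 58.6
scene red [202 203  25  24  78] [214.3 214.4] z15 rect [571.3 -59. ] [97.1 11. ] 8.0
scene red [319 299  39  25 253] [338.2 311.1] z15 rect [578.7 333.6] [ 13.7 101.1] 74.6
side amber [243 110  42  18 304] [264.  116.9] z15 rect [582.2 323.1] [ 85.  110.9] 73.7
side green [240 138  45  19 361] [262.  146.6] z15 rect [545.4 193.9] [ 75.9 108.4] 76.5
side blue [246 122  39  20 308] [264.8 130. ] z15 rect [569.1 259.9] [ 83.5 102.8] 72.0
side blue [ 275  208  161  157 6479] [350.8 288.8] z15 rect [ 592.6 -195.4] [139.4 287.6] 7.7
side blue [305 242  60  32 987] [333.8 257.4] z15 rect [ 590.5 -159.2] [101.6  37.2] 7.6
side blue [ 323  270   65   38 1254] [354.  288.3] z15 rect [ 599.5 -224.8] [101.5  37.7] 7.6
side blue [ 344  303   71   45 1618] [378.  324.6] z15 rect [ 608.2 -290.2] [101.7  38. ] 7.6
side violet [244 155  42  21 393] [265.6 163.4] z15 rect [533.7 123.5] [74.3 95.7] 76.5
side red [285 206  45  17 258] [307.4 214.1] z15 rect [580.4 -49.4] [99.9 15.9] 8.0
```

```bash
sleep 1
python3 - <<'E'
from h import *
for c,a,b in [("amber",(328.7,292.6),(264,116.9)),("green",(292.4,248.4),(262,146.6)),("blue",(312.1,272.5),(264.8,130)),("violet",(278,231.2),(265.6,163.4))]:
    print(c,tri("scene",a,"side",b))
T=pose();print(T.round(3))
E
```

```text
amber (array([573.34127294, 296.20706371,  37.02281798]), np.float64(5.165727753424408))
green (array([536.01506694, 163.41608208,  39.08346283]), np.float64(3.6648188681226284))
blue (array([558.8155365 , 236.91342214,  36.73509948]), np.float64(9.088018001538337))
violet (array([525.10041995, 103.49061094,  39.1656231 ]), np.float64(13.299967017065486))
[[-9.28000e-01  3.74000e-01 -0.00000e+00  2.05360e+02]
 [ 3.74000e-01  9.28000e-01 -1.00000e-03  5.10011e+02]
 [ 0.00000e+00 -1.00000e-03 -1.00000e+00  2.30864e+02]
 [ 0.00000e+00  0.00000e+00  0.00000e+00  1.00000e+00]]
```

View pics/scene0z.png

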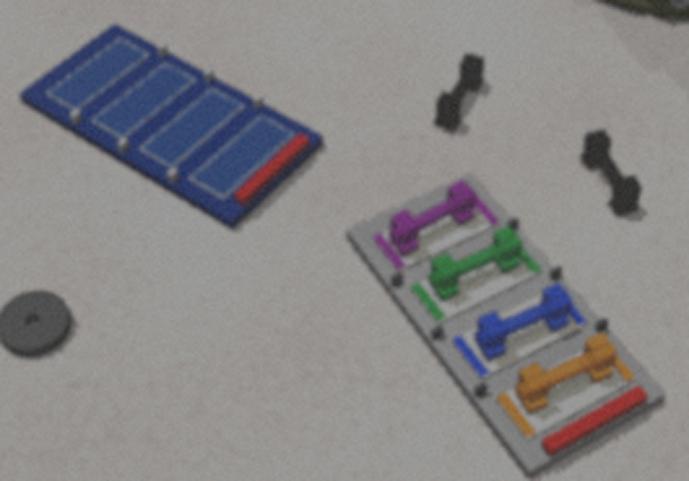

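View pics/side0z.png

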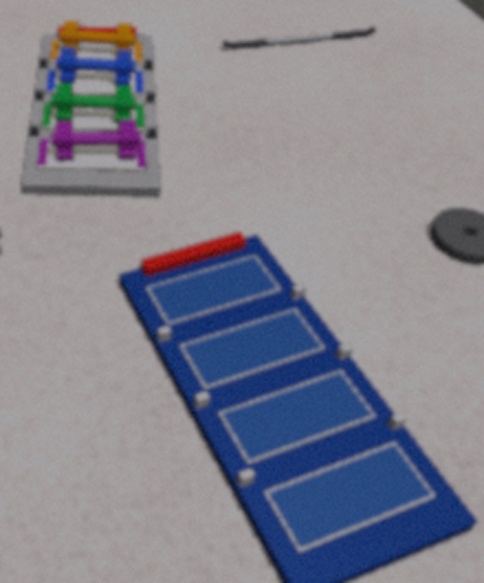

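The enlarged crops confirm the rack order from the red bar: amber, blue, green, violet. They also confirm the bay positions. I'm moving over the rack for an overhead look.

```bash
python3 -m inch '[{"tx":-1,"ty":-0.42,"az":-0.55,"jaw":40},{"tx":-1,"ty":-0.42,"az":-0.55,"jaw":40},{"tx":-1,"ty":-0.38,"jaw":40},{"tx":-1,"ty":-0.38,"jaw":40},{"tx":-1,"ty":-0.38,"jaw":40},{"tx":-1,"ty":-0.38,"jaw":40},{"tx":-1,"ty":-0.38,"jaw":40},{"tx":-1,"ty":-0.38,"jaw":40},{"tx":-0.8,"ty":-0.38,"jaw":40},{"jaw":40}]'
python3 - <<'E'
from h import *
T=pose();im=ctrl.read_camera("wrist")[:,:,::-1]
print(T.round(3)); np.save("T1.npy",T); cv2.imwrite("pics/w1.png",im)
E
```

```text
[[-9.28000e-01  3.74000e-01 -0.00000e+00  2.05360e+02]
 [ 3.74000e-01  9.28000e-01 -1.00000e-03  5.10011e+02]
 [ 0.00000e+00 -1.00000e-03 -1.00000e+00  2.30864e+02]
 [ 0.00000e+00  0.00000e+00  0.00000e+00  1.00000e+00]]invalid input at $[0]: expected keys tx, ty, tz, ax, ay, az, jaw
```

View pics/w1.png

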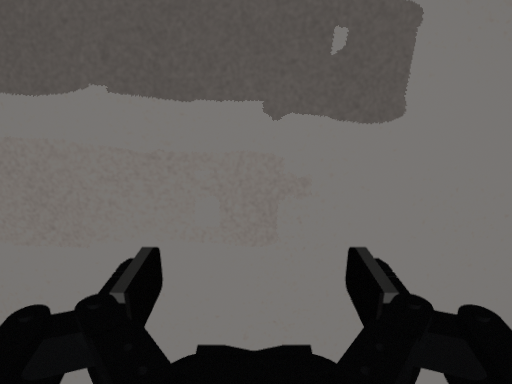

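The call was refused because every key is needed in each row, so nothing moved and the picture is unchanged.

```bash
python3 -m inch '[{"tx":-1,"ty":-0.42,"tz":0,"ax":0,"ay":0,"az":-0.55,"jaw":40},{"tx":-1,"ty":-0.42,"tz":0,"ax":0,"ay":0,"az":-0.55,"jaw":40},{"tx":-1,"ty":-0.38,"tz":0,"ax":0,"ay":0,"az":0,"jaw":40},{"tx":-1,"ty":-0.38,"tz":0,"ax":0,"ay":0,"az":0,"jaw":40},{"tx":-1,"ty":-0.38,"tz":0,"ax":0,"ay":0,"az":0,"jaw":40},{"tx":-1,"ty":-0.38,"tz":0,"ax":0,"ay":0,"az":0,"jaw":40},{"tx":-1,"ty":-0.38,"tz":0,"ax":0,"ay":0,"az":0,"jaw":40},{"tx":-1,"ty":-0.38,"tz":0,"ax":0,"ay":0,"az":0,"jaw":40},{"tx":-0.8,"ty":-0.38,"tz":0,"ax":0,"ay":0,"az":0,"jaw":40},{"tx":0,"ty":0,"tz":0,"ax":0,"ay":0,"az":0,"jaw":40}]'
python3 - <<'E'
from h import *
T=pose();im=ctrl.read_camera("wrist")[:,:,::-1]
print(T.round(3)); np.save("T1.npy",T); cv2.imwrite("pics/w2.png",im)
E
```

```text
clock: 1.2
position: [513.9, 267.9, 229.1]
ee_rot: [-0.405, -3.113, 0.004]
force: [0.7, 0.6, -0.5]
grip_width: 34.0
[[-9.67000e-01  2.56000e-01 -2.00000e-03  5.13869e+02]
 [ 2.56000e-01  9.67000e-01 -2.00000e-03  2.67933e+02]
 [ 2.00000e-03 -3.00000e-03 -1.00000e+00  2.29087e+02]
 [ 0.00000e+00  0.00000e+00  0.00000e+00  1.00000e+00]]
```

View pics/w2.png

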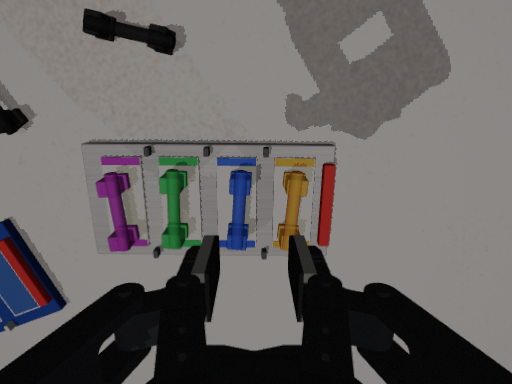

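The wrist view shows violet at (118,212), green (174,209), blue (239,209) and amber (292,210), with the red bar at (327,205). The black look-alikes are at (130,30) and (10,120). I'll enlarge this to measure them.

```bash
python3 - <<'E'
from h import *
im=cv2.imread("pics/w2.png")
cv2.imwrite("pics/w2z.png",cv2.resize(im[135:265,75:345],None,fx=2.95,fy=2.95,interpolation=cv2.INTER_CUBIC))
T=np.load("T1.npy")
hsv=cv2.cvtColor(im,cv2.COLOR_BGR2HSV)
hues={"violet":(140,158),"green":(45,80),"blue":(108,124),"amber":(11,24)}
for c,(a,b) in hues.items():
    m=cv2.inRange(hsv,(a,110,60),(b,255,255)); m[:140]=0;m[265:]=0;m[:,:75]=0
    w=[]
    for r in range(155,256,2):
        x=np.flatnonzero(m[r]); w.append((r,x.min(),x.max()) if len(x) else (r,0,0))
    print(c,' '.join(f"{r}:{p}-{q}" for r,p,q in w))
E
```

```text
violet 155:0-0 157:101-137 159:101-138 161:102-138 163:102-138 165:0-0 167:0-0 169:0-0 171:0-0 173:0-0 175:104-125 177:104-126 179:104-126 181:102-126 183:96-127 185:96-127 187:97-127 189:97-117 191:98-117 193:98-117 195:98-118 197:108-119 199:109-119 201:109-120 203:110-120 205:110-120 207:111-121 209:111-121 211:111-122 213:112-122 215:112-122 217:113-123 219:113-123 221:113-123 223:114-124 225:114-123 227:115-135 229:115-135 231:115-136 233:115-136 235:116-136 237:109-137 239:108-138 241:108-146 243:109-146 245:109-146 247:110-127 249:110-128 251:0-0 253:0-0 255:0-0
green 155:0-0 157:0-0 159:159-196 161:159-196 163:159-196 165:0-0 167:0-0 169:0-0 171:166-170 173:165-185 175:166-185 177:165-185 179:160-185 181:160-185 183:160-185 185:160-185 187:160-179 189:160-179 191:160-179 193:162-179 195:168-178 197:168-178 199:168-178 201:168-178 203:168-178 205:168-178 207:168-179 209:168-178 211:168-178 213:168-178 215:168-178 217:168-178 219:169-178 221:169-178 223:169-178 225:168-186 227:168-186 229:168-186 231:168-186 233:168-186 235:162-186 237:162-186 239:162-180 241:162-200 243:162-20
[... 536 characters left out ...]
47 237:227-247 239:227-246 241:219-254 243:219-254 245:219-254 247:227-245 249:233-245 251:0-0 253:0-0 255:0-0
amber 155:0-0 157:0-0 159:276-314 161:276-314 163:276-313 165:275-313 167:0-0 169:0-0 171:292-299 173:284-304 175:284-305 177:284-305 179:284-306 181:283-307 183:283-307 185:283-307 187:284-307 189:285-307 191:286-306 193:286-306 195:288-306 197:288-299 199:288-299 201:287-299 203:287-299 205:287-298 207:287-298 209:286-298 211:286-298 213:286-297 215:286-297 217:286-297 219:285-297 221:285-296 223:285-296 225:279-297 227:278-298 229:278-298 231:278-298 233:278-298 235:278-294 237:278-288 239:279-288 241:273-308 243:273-308 245:273-308 247:273-288 249:281-288 251:0-0 253:0-0 255:0-0
```

View pics/w2z.png

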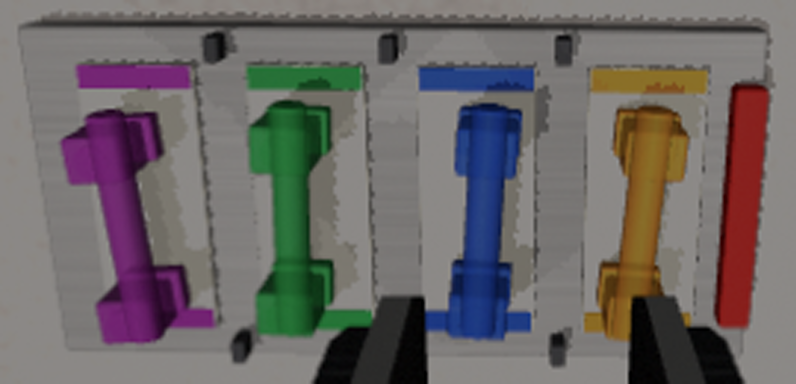

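```bash
cat >m1.py <<'E'
from h import *
T=np.load("T1.npy")
D={"violet":[(114.5,199),(118.5,221),(109,172.5),(124,250.5)],"green":[(173.2,199),(173.5,221),(173,169.5),(172,248)],"blue":[(239.5,199),(237.7,221),(241,170),(236.5,250)],"amber":[(293.5,199),(290.5,221),(297,171),(285,250.5)]}
for c,p in D.items():
    P=onz("wrist",p[:2],39,T)[:,:2]; E=np.c_[onz("wrist",p[2:3],42,T)[:,:2].T,onz("wrist",p[3:],38,T)[:,:2].T].T
    d=P[0]-P[1]; d/=np.linalg.norm(d); 
    mid=P[0]+d*(np.mean(E@d)-P[0]@d)
    print(c,mid.round(1),"rod dir deg",np.degrees(np.arctan2(d[1],d[0])).round(1)%180,"len",np.linalg.norm(E[0]-E[1]).round(1))
# pads stripe corners at z=19
for c,q in {"violet":(119.5,160.3),"green":(177.5,161),"blue":(236,162),"amber":(294.5,162)}.items():
    print(c,onz("wrist",[q],19,T)[0,:2].round(1))
print(onz("wrist",[(327,166),(323.5,244)],27,T).round(1))
E
python3 m1.py
```

```text
violet [527.9 105.3] rod dir deg 167.6 len 95.5
green [541.  168.3] rod dir deg 161.6 len 95.5
blue [561.  238.5] rod dir deg 160.0 len 97.0
amber [577.1 295.7] rod dir deg 159.9 len 96.8
violet [474.  121.4]
green [491.8 185.2]
blue [509.8 248.8]
amber [526.7 312.7]
[[538.3 346.   27. ]
 [631.3 323.9  27. ]]
```

```bash
cat >plan.py <<'E'
import sys
from h import *
# target x y z phi(tool-y angle deg): total numbers (units) to go, shift axes = after the turn
x,y,z,ph=map(float,sys.argv[1:5]); T=pose()
f=np.radians(ph); Rt=np.array([[-np.sin(f),np.cos(f),0],[np.cos(f),np.sin(f),0],[0,0,-1]]).T
rel=R.from_matrix(T[:3,:3].T@Rt).as_rotvec(degrees=True)
d=np.array([x,y,z])-T[:3,3]
print("turn units",(rel/6).round(2),"shift after turn",(Rt.T@d/40).round(2),"now-axes",(T[:3,:3].T@d/40).round(2),"pos",T[:3,3].round(1),"phi",np.degrees(np.arctan2(T[1,1],T[0,1])).round(1))
E
python3 plan.py 577 295.7 100 69.9
```

```text
turn units [-0.02 -0.02  0.88] shift after turn [-1.28  1.18  3.23] now-axes [-1.39  1.06  3.22] pos [512.7 269.1 229.1] phi 75.2
```

```bash
python3 -m inch '[{"tx":-0.46,"ty":0.35,"tz":0,"ax":0,"ay":0,"az":0.88,"jaw":40},{"tx":-0.4,"ty":0.4,"tz":0.6,"ax":0,"ay":0,"az":0,"jaw":40},{"tx":-0.4,"ty":0.4,"tz":0.7,"ax":0,"ay":0,"az":0,"jaw":40},{"tx":0,"ty":0,"tz":0.7,"ax":0,"ay":0,"az":0,"jaw":40},{"tx":0,"ty":0,"tz":0.7,"ax":0,"ay":0,"az":0,"jaw":40},{"tx":0,"ty":0,"tz":0.5,"ax":0,"ay":0,"az":0,"jaw":40},{"tx":0,"ty":0,"tz":0,"ax":0,"ay":0,"az":0,"jaw":40},{"tx":0,"ty":0,"tz":0,"ax":0,"ay":0,"az":0,"jaw":40},{"tx":0,"ty":0,"tz":0,"ax":0,"ay":0,"az":0,"jaw":40},{"tx":0,"ty":0,"tz":0,"ax":0,"ay":0,"az":0,"jaw":40}]'
python3 plan.py 577 295.7 25 69.9
python3 - <<'E'
from h import *
cv2.imwrite("pics/w3.png",ctrl.read_camera("wrist")[:,:,::-1])
E
```

```text
clock: 2.25
position: [571.8, 305.9, 100.2]
ee_rot: [-0.542, -3.094, -0.002]
force: [-0.0, -1.0, 0.9]
grip_width: 34.3
turn units [ 0.01 -0.    0.04] shift after turn [-0.21 -0.19  1.88] now-axes [-0.21 -0.2   1.88] pos [571.8 305.9 100.2] phi 70.1
```

View pics/w3.png

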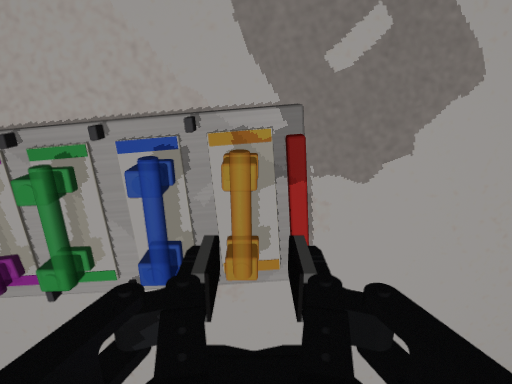

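The amber rod is vertical in view, at columns 231-251, so it is square to the jaws but about 8 mm left of centre. I'll remeasure from this nearer view.

```bash
python3 - <<'E'
from h import *
T=pose(); hsv=cv2.cvtColor(cv2.imread("pics/w3.png"),cv2.COLOR_BGR2HSV)
m=cv2.inRange(hsv,(11,110,60),(24,255,255))
for r in range(148,284,6):
    x=np.flatnonzero(m[r]); print(r,x.min() if len(x) else 0,x.max() if len(x) else 0,end='; ')
P=onz("wrist",[(240.5,195),(240.5,225)],39,T); E=onz("wrist",[(240,151)],42,T),onz("wrist",[(242,279)],38,T)
print(P.round(1),E)
E
```

```text
148 0 0; 154 225 257; 160 224 257; 166 221 257; 172 221 257; 178 222 257; 184 222 256; 190 224 254; 196 231 250; 202 231 250; 208 231 250; 214 231 250; 220 232 250; 226 232 251; 232 232 251; 238 228 258; 244 227 258; 250 227 258; 256 226 258; 262 225 278; 268 224 278; 274 226 257; 280 229 231; [[561.3 301.6  39. ]
 [581.8 293.9  39. ]] (array([[532.75661856, 312.13140918,  42.        ]]), array([[623.22584108, 279.53688769,  38.        ]]))
```

```bash
python3 -m inch '[{"tx":-0.23,"ty":-0.19,"tz":0,"ax":0,"ay":0,"az":0.05,"jaw":40},{"tx":0,"ty":0,"tz":0.3,"ax":0,"ay":0,"az":0,"jaw":40},{"tx":0,"ty":0,"tz":0.5,"ax":0,"ay":0,"az":0,"jaw":40},{"tx":0,"ty":0,"tz":0.4,"ax":0,"ay":0,"az":0,"jaw":40},{"tx":0,"ty":0,"tz":0.3,"ax":0,"ay":0,"az":0,"jaw":40},{"tx":0,"ty":0,"tz":0.2,"ax":0,"ay":0,"az":0,"jaw":40},{"tx":0,"ty":0,"tz":0.1,"ax":0,"ay":0,"az":0,"jaw":40},{"tx":0,"ty":0,"tz":0,"ax":0,"ay":0,"az":0,"jaw":40},{"tx":0,"ty":0,"tz":0,"ax":0,"ay":0,"az":0,"jaw":40},{"tx":0,"ty":0,"tz":0,"ax":0,"ay":0,"az":0,"jaw":40}]'
python3 plan.py 578 296 25 69.6
```

```text
clock: 3.3
position: [580.0, 294.2, 25.3]
ee_rot: [0.553, 3.089, 0.005]
force: [-0.6, -0.5, -0.3]
grip_width: 34.3
turn units [0.03 0.02 0.02] shift after turn [0.06 0.02 0.01] now-axes [0.06 0.02 0.01] pos [580.  294.2  25.3] phi 69.7
```

```bash
python3 -m inch '[{"tx":0.05,"ty":0,"tz":0,"ax":0,"ay":0,"az":0,"jaw":40},{"tx":0,"ty":0,"tz":0,"ax":0,"ay":0,"az":0,"jaw":0},{"tx":0,"ty":0,"tz":0,"ax":0,"ay":0,"az":0,"jaw":0},{"tx":0,"ty":0,"tz":0,"ax":0,"ay":0,"az":0,"jaw":0},{"tx":0,"ty":0,"tz":0,"ax":0,"ay":0,"az":0,"jaw":0},{"tx":0,"ty":0,"tz":0,"ax":0,"ay":0,"az":0,"jaw":0},{"tx":0,"ty":0,"tz":0,"ax":0,"ay":0,"az":0,"jaw":0},{"tx":0,"ty":0,"tz":0,"ax":0,"ay":0,"az":0,"jaw":0},{"tx":0,"ty":0,"tz":-0.1,"ax":0,"ay":0,"az":0,"jaw":0},{"tx":0,"ty":0,"tz":-0.2,"ax":0,"ay":0,"az":0,"jaw":0}]'
python3 plan.py 607.4 -290.4 130 97.6
```

```text
clock: 4.3
position: [577.8, 295.0, 38.2]
ee_rot: [0.553, 3.09, 0.005]
force: [-0.4, -0.5, -0.6]
grip_width: 11.7
turn units [ 0.03  0.03 -4.65] shift after turn [  1.2 -14.6  -2.3] now-axes [ -5.77 -13.46  -2.33] pos [577.8 295.   38.2] phi 69.7
```

```bash
python3 -m inch '[{"tx":0,"ty":0,"tz":-0.3,"ax":0,"ay":0,"az":0,"jaw":0},{"tx":0,"ty":0,"tz":-0.5,"ax":0,"ay":0,"az":0,"jaw":0},{"tx":0,"ty":0,"tz":-0.6,"ax":0,"ay":0,"az":0,"jaw":0},{"tx":0,"ty":0,"tz":-0.6,"ax":0,"ay":0,"az":0,"jaw":0},{"tx":0,"ty":0,"tz":-0.2,"ax":0,"ay":0,"az":0,"jaw":0},{"tx":0,"ty":0,"tz":0,"ax":0,"ay":0,"az":0,"jaw":0},{"tx":0,"ty":0,"tz":0,"ax":0,"ay":0,"az":0,"jaw":0},{"tx":0,"ty":0,"tz":0,"ax":0,"ay":0,"az":0,"jaw":0},{"tx":0,"ty":0,"tz":0,"ax":0,"ay":0,"az":0,"jaw":0},{"tx":0,"ty":0,"tz":0,"ax":0,"ay":0,"az":0,"jaw":0}]'
python3 - <<'E'
from h import *
cv2.imwrite("pics/w4.png",ctrl.read_camera("wrist")[:,:,::-1])
im=ctrl.read_camera("side")[:,:,::-1]
cv2.imwrite("pics/s4.png",cv2.resize(im[20:200,180:340],None,fx=3.3,fy=3.3,interpolation=cv2.INTER_CUBIC))
E
```

```text
clock: 5.3
position: [577.1, 294.5, 132.4]
ee_rot: [0.553, 3.089, 0.005]
force: [0.4, -0.3, -1.3]
grip_width: 11.6
```

View pics/w4.png

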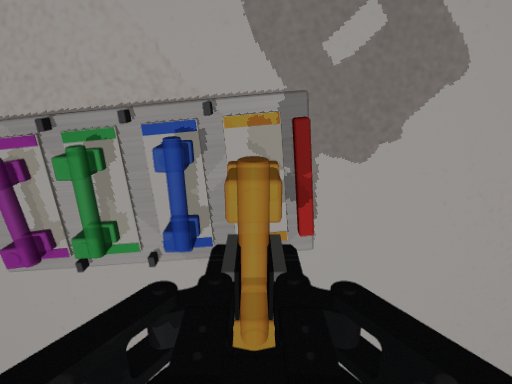

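View pics/s4.png

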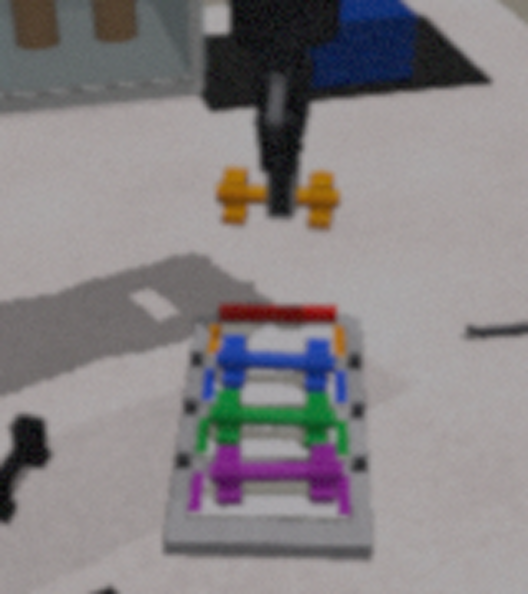

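Amber is held squarely and level, clear of the rack. Carrying it to the tray.

```bash
python3 -m inch '[{"tx":0,"ty":-0.5,"tz":0,"ax":0,"ay":0,"az":-0.93,"jaw":0},{"tx":0,"ty":-1,"tz":0,"ax":0,"ay":0,"az":-0.93,"jaw":0},{"tx":0,"ty":-1,"tz":0,"ax":0,"ay":0,"az":-0.93,"jaw":0},{"tx":0,"ty":-1,"tz":0,"ax":0,"ay":0,"az":-0.93,"jaw":0},{"tx":0,"ty":-1,"tz":0,"ax":0,"ay":0,"az":-0.93,"jaw":0},{"tx":0,"ty":-1,"tz":0,"ax":0,"ay":0,"az":0,"jaw":0},{"tx":0,"ty":-1,"tz":0,"ax":0,"ay":0,"az":0,"jaw":0},{"tx":0,"ty":-1,"tz":0,"ax":0,"ay":0,"az":0,"jaw":0},{"tx":0,"ty":-0.8,"tz":0,"ax":0,"ay":0,"az":0,"jaw":0},{"tx":0,"ty":-0.5,"tz":0,"ax":0,"ay":0,"az":0,"jaw":0}]'
python3 plan.py 607.4 -290.4 130 97.6
```

```text
clock: 6.4
position: [578.7, -62.6, 130.1]
ee_rot: [-0.249, 3.128, 0.004]
force: [-0.3, 0.3, -1.1]
grip_width: 11.7
turn units [0.02 0.04 0.25] shift after turn [ 0.04 -5.74  0.  ] now-axes [ 0.19 -5.74 -0.01] pos [578.7 -62.6 130.1] phi 99.1
```

```bash
python3 -m inch '[{"tx":0,"ty":-0.6,"tz":0,"ax":0,"ay":0,"az":0.25,"jaw":0},{"tx":0,"ty":-1,"tz":0,"ax":0,"ay":0,"az":0,"jaw":0},{"tx":0,"ty":-1,"tz":0,"ax":0,"ay":0,"az":0,"jaw":0},{"tx":0,"ty":-1,"tz":0,"ax":0,"ay":0,"az":0,"jaw":0},{"tx":0,"ty":-1,"tz":0,"ax":0,"ay":0,"az":0,"jaw":0},{"tx":0,"ty":-0.7,"tz":0,"ax":0,"ay":0,"az":0,"jaw":0},{"tx":0,"ty":-0.3,"tz":0,"ax":0,"ay":0,"az":0,"jaw":0},{"tx":0,"ty":0,"tz":0,"ax":0,"ay":0,"az":0,"jaw":0},{"tx":0,"ty":0,"tz":0,"ax":0,"ay":0,"az":0,"jaw":0},{"tx":0,"ty":0,"tz":0,"ax":0,"ay":0,"az":0,"jaw":0}]'
python3 plan.py 607.4 -290.4 130 97.6
python3 - <<'E'
from h import *
cv2.imwrite("pics/w5.png",ctrl.read_camera("wrist")[:,:,::-1])
E
```

```text
clock: 7.4
position: [608.5, -294.1, 127.6]
ee_rot: [-0.204, 3.133, 0.006]
force: [0.8, 0.2, -0.0]
grip_width: 11.9
turn units [ 0.04  0.02 -0.02] shift after turn [ 0.01  0.1  -0.06] now-axes [ 0.01  0.1  -0.06] pos [ 608.5 -294.1  127.6] phi 97.5
```

View pics/w5.png

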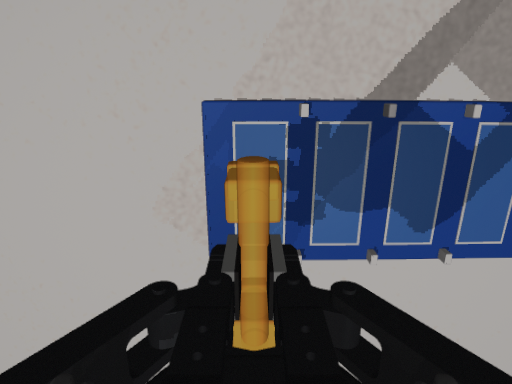

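The tray appears at right: bay 1 (farthest from red) at (260,123)-(286,245), bay 2 with corners (316,122), (370,122), (310,244), (361,245), and bay 3 at (400,122)-(433,243). I'll cross-check the bay positions.

```bash
python3 - <<'E'
from h import *
T=pose()
for q in ([(316,122.5),(370,122.5),(361,245),(310,244.5)],[(400,122.5),(452.5,122.5),(433,243.5),(385,243.5)]):
    P=onz("wrist",q,15,T)[:,:2]; print(P.round(1).tolist(),P.mean(0).round(1),np.linalg.norm(P[0]-P[3]),np.linalg.norm(P[0]-P[1]), np.degrees(np.arctan2(*(P[0]-P[3])[::-1])))
print(onz("wrist",[(233.5,122.5),(288,122.5)],15,T).round(1))
E
```

```text
[[551.3, -250.7], [545.6, -208.1], [651.6, -190.5], [656.8, -235.9]] [ 601.3 -221.3] 106.54354045985498 42.94604620616418 -172.02761022277207
[[542.3, -184.3], [536.3, -141.9], [642.1, -125.8], [647.5, -169.3]] [ 592.  -155.3] 106.25427694164308 42.80866260038517 -171.9224843353135
[[ 559.9 -315.2   15. ]
 [ 554.3 -272.6   15. ]]
```

```bash
python3 - <<'E'
from h import *
T=pose()
im=cv2.imread("pics/w5.png");hsv=cv2.cvtColor(im,cv2.COLOR_BGR2HSV);m=cv2.inRange(hsv,(8,100,50),(26,255,255))
for r in (175,200,228,240,260,290,310,335): 
    x=np.flatnonzero(m[r]);print(r,x.min(),x.max())
P=onz("wrist",[(254,228),(254,290),(253,157)],142,T); print(((P-T[:3,3])@T[:3,:3]).round(1))
for p in [(574,-94),]: pass
c,E=ext("wrist",T); print(E[:3,3])
E
```

```text
175 227 278
200 225 281
228 238 268
240 238 268
260 241 266
290 241 266
310 240 267
335 233 274
[[ 17.7   0.9 -14.4]
 [-14.    0.9 -14.4]
 [ 49.2   0.5 -14.5]]
[ 533.97464514 -303.36779602  269.93045525]
```

```bash
python3 plan.py 610.5 -288.3 22 97.8
```

```text
turn units [ 0.04  0.02 -0.05] shift after turn [-0.07  0.13  2.64] now-axes [-0.06  0.12  2.64] pos [ 608.6 -293.9  127.6] phi 97.5
```

```bash
python3 -m inch '[{"tx":-0.06,"ty":0.12,"tz":0.2,"ax":0.04,"ay":0.02,"az":-0.05,"jaw":0},{"tx":0,"ty":0,"tz":0.5,"ax":0,"ay":0,"az":0,"jaw":0},{"tx":0,"ty":0,"tz":0.6,"ax":0,"ay":0,"az":0,"jaw":0},{"tx":0,"ty":0,"tz":0.5,"ax":0,"ay":0,"az":0,"jaw":0},{"tx":0,"ty":0,"tz":0.3,"ax":0,"ay":0,"az":0,"jaw":0},{"tx":0,"ty":0,"tz":0.2,"ax":0,"ay":0,"az":0,"jaw":0},{"tx":0,"ty":0,"tz":0.1,"ax":0,"ay":0,"az":0,"jaw":0},{"tx":0,"ty":0,"tz":0,"ax":0,"ay":0,"az":0,"jaw":0},{"tx":0,"ty":0,"tz":0,"ax":0,"ay":0,"az":0,"jaw":0},{"tx":0,"ty":0,"tz":0,"ax":0,"ay":0,"az":0,"jaw":0}]'
python3 plan.py 610.5 -288.3 21.3 97.8
```

```text
clock: 8.45
position: [613.2, -281.7, 29.5]
ee_rot: [-0.226, 3.13, -0.005]
force: [-0.1, 0.2, -0.4]
grip_width: 11.6
turn units [-0.03  0.03  0.08] shift after turn [ 0.09 -0.16  0.21] now-axes [ 0.09 -0.15  0.21] pos [ 613.2 -281.7   29.5] phi 98.3
```

```bash
python3 -m inch '[{"tx":0.07,"ty":-0.13,"tz":0,"ax":0,"ay":0,"az":0.07,"jaw":0},{"tx":0,"ty":0,"tz":0,"ax":0,"ay":0,"az":0,"jaw":0},{"tx":0,"ty":0,"tz":0.08,"ax":0,"ay":0,"az":0,"jaw":0},{"tx":0,"ty":0,"tz":0.05,"ax":0,"ay":0,"az":0,"jaw":0},{"tx":0,"ty":0,"tz":0.04,"ax":0,"ay":0,"az":0,"jaw":0},{"tx":0,"ty":0,"tz":0,"ax":0,"ay":0,"az":0,"jaw":0},{"tx":0,"ty":0,"tz":0,"ax":0,"ay":0,"az":0,"jaw":0},{"tx":0,"ty":0,"tz":0,"ax":0,"ay":0,"az":0,"jaw":0},{"tx":0,"ty":0,"tz":0,"ax":0,"ay":0,"az":0,"jaw":0},{"tx":0,"ty":0,"tz":0,"ax":0,"ay":0,"az":0,"jaw":0}]'
python3 plan.py 610.5 -288.3 21.3 97.8
python3 - <<'E'
from h import *
im=ctrl.read_camera("side")[:,:,::-1]
cv2.imwrite("pics/s6.png",cv2.resize(im[190:370,260:450],None,fx=3.2,fy=3.2,interpolation=cv2.INTER_CUBIC))
E
```

```text
clock: 9.45
position: [611.5, -288.3, 23.5]
ee_rot: [-0.213, 3.129, -0.007]
force: [0.5, 0.4, -0.7]
grip_width: 12.0
turn units [-0.05  0.05 -0.  ] shift after turn [0.02 0.   0.06] now-axes [0.02 0.   0.06] pos [ 611.5 -288.3   23.5] phi 97.8
```

View pics/s6.png

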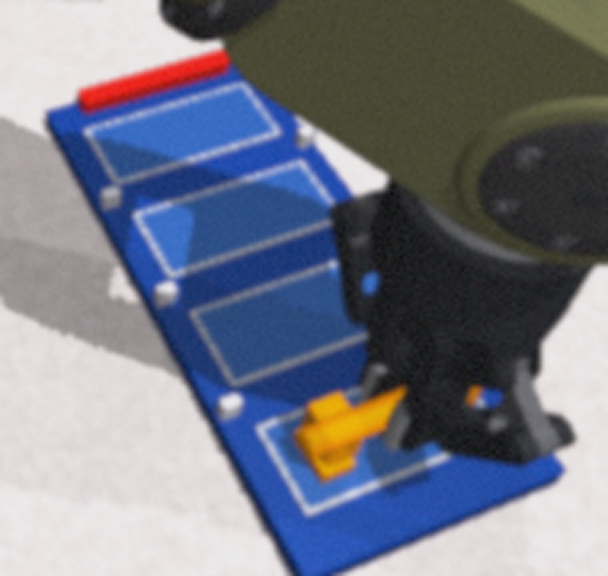

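```bash
python3 -m inch '[{"tx":0,"ty":0,"tz":0.05,"ax":0,"ay":0,"az":0,"jaw":0},{"tx":0,"ty":0,"tz":0,"ax":0,"ay":0,"az":0,"jaw":0},{"tx":0,"ty":0,"tz":0,"ax":0,"ay":0,"az":0,"jaw":0},{"tx":0,"ty":0,"tz":0,"ax":0,"ay":0,"az":0,"jaw":0},{"tx":0,"ty":0,"tz":0,"ax":0,"ay":0,"az":0,"jaw":22},{"tx":0,"ty":0,"tz":0,"ax":0,"ay":0,"az":0,"jaw":40},{"tx":0,"ty":0,"tz":0,"ax":0,"ay":0,"az":0,"jaw":40},{"tx":0,"ty":0,"tz":0,"ax":0,"ay":0,"az":0,"jaw":40},{"tx":0,"ty":0,"tz":-0.1,"ax":0,"ay":0,"az":0,"jaw":40},{"tx":0,"ty":0,"tz":-0.3,"ax":0,"ay":0,"az":0,"jaw":40}]'
python3 -m inch '[{"tx":0,"ty":0,"tz":-0.5,"ax":0,"ay":0,"az":0,"jaw":40},{"tx":0,"ty":0,"tz":-0.7,"ax":0,"ay":0,"az":0,"jaw":40},{"tx":0,"ty":0,"tz":-0.7,"ax":0,"ay":0,"az":0,"jaw":40},{"tx":0,"ty":0.5,"tz":-0.4,"ax":0,"ay":0,"az":0.1,"jaw":40},{"tx":0,"ty":1,"tz":0,"ax":0,"ay":0,"az":0.2,"jaw":40},{"tx":0,"ty":1,"tz":0,"ax":0,"ay":0,"az":0.2,"jaw":40},{"tx":0,"ty":1,"tz":0,"ax":0,"ay":0,"az":0.2,"jaw":40},{"tx":0,"ty":1,"tz":0,"ax":0,"ay":0,"az":0.2,"jaw":40},{"tx":0,"ty":1,"tz":0,"ax":0,"ay":0,"az":0.2,"jaw":40},{"tx":0,"ty":1,"tz":0,"ax":0,"ay":0,"az":0.2,"jaw":40}]'
python3 - <<'E'
from h import *
T=pose();np.save("T2.npy",T)
cv2.imwrite("pics/w7.png",ctrl.read_camera("wrist")[:,:,::-1])
im=ctrl.read_camera("side")[:,:,::-1];cv2.imwrite("pics/s7.png",im)
cv2.imwrite("pics/s7z.png",cv2.resize(im[190:370,260:450],None,fx=3.2,fy=3.2,interpolation=cv2.INTER_CUBIC))
E
python3 plan.py 561 238.5 130 70
```

```text
clock: 10.5
position: [611.1, -288.2, 37.7]
ee_rot: [-0.213, 3.13, -0.006]
force: [-0.5, 1.1, -0.3]
grip_width: 33.9
clock: 11.5
position: [591.4, -25.3, 145.1]
ee_rot: [0.02, 3.124, -0.013]
force: [-0.0, -0.3, -0.3]
grip_width: 34.4
turn units [-0.04  0.18  3.26] shift after turn [2.95 5.87 0.38] now-axes [0.82 6.52 0.32] pos [591.6 -22.6 145.2] phi 89.5
```

View pics/s7z.png

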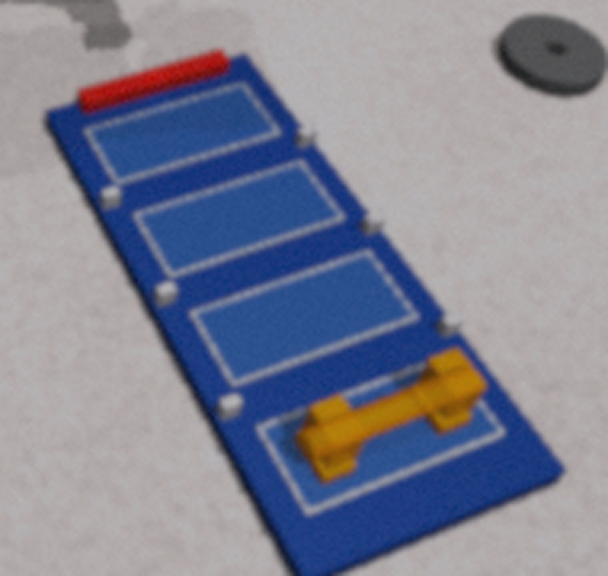

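View pics/w7.png

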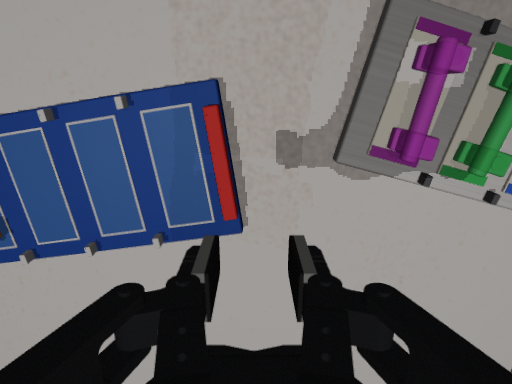

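```bash
cat > chk.py <<'E'
from h import *
import sys
from scipy import ndimage
def f(img,hue,box,bay):
    hsv=cv2.cvtColor(cv2.imread(img),cv2.COLOR_BGR2HSV);m=cv2.inRange(hsv,(hue[0],110,50),(hue[1],255,255))
    x0,y0,x1,y1=box;M=np.zeros_like(m);M[y0:y1,x0:x1]=m[y0:y1,x0:x1]
    N,L,S,C=cv2.connectedComponentsWithStats(M);i=1+np.argmax(S[1:,4])
    P=onz("side",np.argwhere(L==i)[:,::-1],35)[:,:2]
    r=cv2.minAreaRect(P.astype(np.float32)); print("centroid px",C[i].round(1),"z35",onz("side",[C[i]],35)[0].round(1),r)
if __name__=="__main__":
    f("pics/s7.png",(11,24),(335,290,425,350),None)
    print(onz("side",[(340.6,323.75),(356.9,350.3),(417.2,324.4)],15).round(1))
    print(onz("side",[(359.5,327.8),(406,312)],35).round(1))
E
python3 chk.py
```

```text
centroid px [381.4 318.8] z35 [ 606.8 -292.    35. ] ((608.6547241210938, -291.49713134765625), (96.66564178466797, 31.99127960205078), 8.526297569274902)
[[ 552.6 -277.3   15. ]
 [ 559.5 -319.4   15. ]
 [ 664.4 -303.6   15. ]]
[[ 569.6 -297.5   35. ]
 [ 647.4 -290.2   35. ]]
```

Amber stands centred within about 2 mm in the side view and upright, so now blue.

```bash
python3 -m inch '[{"tx":0,"ty":0.4,"tz":0,"ax":0,"ay":0,"az":0.8,"jaw":40},{"tx":0.2,"ty":0.8,"tz":0,"ax":0,"ay":0,"az":0.8,"jaw":40},{"tx":0.3,"ty":0.8,"tz":0,"ax":0,"ay":0.15,"az":0.8,"jaw":40},{"tx":0.3,"ty":0.8,"tz":0,"ax":0,"ay":0,"az":0.8,"jaw":40},{"tx":0.4,"ty":0.8,"tz":0,"ax":0,"ay":0,"az":0,"jaw":40},{"tx":0.4,"ty":0.8,"tz":0,"ax":0,"ay":0,"az":0,"jaw":40},{"tx":0.3,"ty":0.8,"tz":0,"ax":0,"ay":0,"az":0,"jaw":40},{"tx":0,"ty":0.5,"tz":0,"ax":0,"ay":0,"az":0,"jaw":40},{"tx":0,"ty":0.2,"tz":0,"ax":0,"ay":0,"az":0,"jaw":40},{"tx":0,"ty":0,"tz":0,"ax":0,"ay":0,"az":0,"jaw":40}]'
python3 plan.py 561 238.5 100 70
```

```text
clock: 12.6
position: [580.7, 231.2, 153.4]
ee_rot: [0.557, 3.079, -0.003]
force: [0.0, 0.5, 0.2]
grip_width: 34.5
turn units [ 0.01  0.12 -0.09] shift after turn [0.53 0.   1.33] now-axes [ 0.54 -0.    1.33] pos [580.7 231.2 153.4] phi 69.5
```

```bash
python3 -m inch '[{"tx":0.4,"ty":0,"tz":0.2,"ax":0,"ay":0.12,"az":-0.09,"jaw":40},{"tx":0.05,"ty":0,"tz":0.5,"ax":0,"ay":0,"az":0,"jaw":40},{"tx":0,"ty":0,"tz":0.4,"ax":0,"ay":0,"az":0,"jaw":40},{"tx":0,"ty":0,"tz":0.1,"ax":0,"ay":0,"az":0,"jaw":40},{"tx":0,"ty":0,"tz":0,"ax":0,"ay":0,"az":0,"jaw":40},{"tx":0,"ty":0,"tz":0,"ax":0,"ay":0,"az":0,"jaw":40},{"tx":0,"ty":0,"tz":0,"ax":0,"ay":0,"az":0,"jaw":40},{"tx":0,"ty":0,"tz":0,"ax":0,"ay":0,"az":0,"jaw":40},{"tx":0,"ty":0,"tz":0,"ax":0,"ay":0,"az":0,"jaw":40},{"tx":0,"ty":0,"tz":0,"ax":0,"ay":0,"az":0,"jaw":40}]'
python3 plan.py 561 238.5 25 70
python3 - <<'E'
from h import *
T=pose();im=ctrl.read_camera("wrist")[:,:,::-1];cv2.imwrite("pics/w8.png",im)
hsv=cv2.cvtColor(im,cv2.COLOR_BGR2HSV)
m=cv2.inRange(hsv,(106,110,60),(124,255,255)); m[:,:205]=0;m[:,310:]=0
for r in range(148,290,6):
    x=np.flatnonzero(m[r]); print(r,x.min() if len(x) else 0,x.max() if len(x) else 0,end='; ')
E
```

```text
clock: 13.6
position: [566.1, 230.7, 109.3]
ee_rot: [0.553, 3.087, 0.004]
force: [0.3, 0.3, -0.5]
grip_width: 34.3
turn units [ 0.04  0.05 -0.05] shift after turn [0.19 0.14 2.11] now-axes [0.2  0.13 2.11] pos [566.1 230.7 109.3] phi 69.7
148 242 275; 154 242 275; 160 242 275; 166 249 268; 172 250 268; 178 250 268; 184 250 268; 190 250 268; 196 250 269; 202 251 269; 208 251 269; 214 245 275; 220 245 275; 226 245 275; 232 245 276; 238 246 286; 244 233 287; 250 246 276; 256 0 0; 262 0 0; 268 0 0; 274 0 0; 280 0 0; 286 0 0;
```

View pics/w8.png

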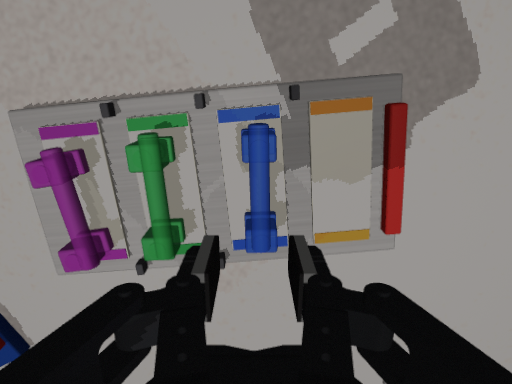

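The blue rod is vertical at columns 250-269, rows 124-253, and square to the jaws. I'll check its centre.

```bash
python3 - <<'E'
from h import *
print(onz("wrist",[(258.9,172),(260,208)],39).round(1),onz("wrist",[(258,124)],42).round(1),onz("wrist",[(260.5,253)],38).round(1))
E
python3 plan.py 561 239 25 70
```

```text
[[547.4 243.   39. ]
 [572.5 234.7  39. ]] [[516.3 253.7  42. ]] [[606.9 222.7  38. ]]
turn units [ 0.04  0.05 -0.05] shift after turn [0.19 0.15 2.11] now-axes [0.2  0.14 2.11] pos [566.1 230.7 109.3] phi 69.7
```

```bash
python3 -m inch '[{"tx":0.15,"ty":0.11,"tz":0,"ax":0.04,"ay":0.04,"az":-0.14,"jaw":40},{"tx":0,"ty":0,"tz":0.3,"ax":0,"ay":0,"az":0,"jaw":40},{"tx":0,"ty":0,"tz":0.5,"ax":0,"ay":0,"az":0,"jaw":40},{"tx":0,"ty":0,"tz":0.5,"ax":0,"ay":0,"az":0,"jaw":40},{"tx":0,"ty":0,"tz":0.4,"ax":0,"ay":0,"az":0,"jaw":40},{"tx":0,"ty":0,"tz":0.2,"ax":0,"ay":0,"az":0,"jaw":40},{"tx":0,"ty":0,"tz":0.1,"ax":0,"ay":0,"az":0,"jaw":40},{"tx":0,"ty":0,"tz":0,"ax":0,"ay":0,"az":0,"jaw":40},{"tx":0,"ty":0,"tz":0,"ax":0,"ay":0,"az":0,"jaw":40},{"tx":0,"ty":0,"tz":0,"ax":0,"ay":0,"az":0,"jaw":40}]'
python3 plan.py 561.6 238.3 25 70.7
```

```text
clock: 14.65
position: [560.7, 238.6, 23.7]
ee_rot: [0.525, 3.097, -0.002]
force: [-0.5, -0.0, 0.5]
grip_width: 34.3
turn units [-0.01  0.    0.01] shift after turn [-0.02  0.   -0.03] now-axes [-0.02  0.   -0.03] pos [560.7 238.6  23.7] phi 70.7
```

```bash
python3 -m inch '[{"tx":0,"ty":0,"tz":0,"ax":0,"ay":0,"az":0,"jaw":0},{"tx":0,"ty":0,"tz":0,"ax":0,"ay":0,"az":0,"jaw":0},{"tx":0,"ty":0,"tz":0,"ax":0,"ay":0,"az":0,"jaw":0},{"tx":0,"ty":0,"tz":0,"ax":0,"ay":0,"az":0,"jaw":0},{"tx":0,"ty":0,"tz":0,"ax":0,"ay":0,"az":0,"jaw":0},{"tx":0,"ty":0,"tz":0,"ax":0,"ay":0,"az":0,"jaw":0},{"tx":0,"ty":0,"tz":-0.1,"ax":0,"ay":0,"az":0,"jaw":0},{"tx":0,"ty":0,"tz":-0.5,"ax":0,"ay":0,"az":0,"jaw":0},{"tx":0,"ty":0,"tz":-0.8,"ax":0,"ay":0,"az":0,"jaw":0},{"tx":0,"ty":0,"tz":-0.8,"ax":0,"ay":0,"az":0,"jaw":0}]'
python3 -m inch '[{"tx":0,"ty":-0.3,"tz":-0.3,"ax":0,"ay":0,"az":-0.9,"jaw":0},{"tx":0,"ty":-0.8,"tz":0,"ax":0,"ay":0,"az":-0.9,"jaw":0},{"tx":0,"ty":-1,"tz":0,"ax":0,"ay":0,"az":-0.9,"jaw":0},{"tx":0,"ty":-1,"tz":0,"ax":0,"ay":0,"az":-0.9,"jaw":0},{"tx":0,"ty":-1,"tz":0,"ax":0,"ay":0,"az":-0.7,"jaw":0},{"tx":0,"ty":-1,"tz":0,"ax":0,"ay":0,"az":0,"jaw":0},{"tx":0,"ty":-1,"tz":0,"ax":0,"ay":0,"az":0,"jaw":0},{"tx":0,"ty":-1,"tz":0,"ax":0,"ay":0,"az":0,"jaw":0},{"tx":0,"ty":-0.6,"tz":0,"ax":0,"ay":0,"az":0,"jaw":0},{"tx":0,"ty":-0.2,"tz":0,"ax":0,"ay":0,"az":0,"jaw":0}]'
python3 plan.py 601.5 -222.8 110 97.8
```

```text
clock: 15.65
position: [559.1, 238.0, 111.7]
ee_rot: [-0.525, -3.092, 0.007]
force: [0.0, -0.1, -0.7]
grip_width: 12.0
clock: 16.65
position: [563.9, -84.1, 134.0]
ee_rot: [-0.215, 3.128, -0.002]
force: [-0.3, 0.5, -0.1]
grip_width: 12.0
turn units [-0.01  0.06  0.01] shift after turn [-0.46 -3.56  0.6 ] now-axes [-0.45 -3.56  0.61] pos [563.9 -84.1 134. ] phi 97.9
```

```bash
python3 -m inch '[{"tx":-0.1,"ty":-0.4,"tz":0,"ax":0,"ay":0.05,"az":0,"jaw":0},{"tx":-0.15,"ty":-0.9,"tz":0,"ax":0,"ay":0,"az":0,"jaw":0},{"tx":-0.15,"ty":-0.9,"tz":0,"ax":0,"ay":0,"az":0,"jaw":0},{"tx":0,"ty":-0.7,"tz":0,"ax":0,"ay":0,"az":0,"jaw":0},{"tx":0,"ty":-0.4,"tz":0.1,"ax":0,"ay":0,"az":0,"jaw":0},{"tx":0,"ty":-0.1,"tz":0.2,"ax":0,"ay":0,"az":0,"jaw":0},{"tx":0,"ty":0,"tz":0.2,"ax":0,"ay":0,"az":0,"jaw":0},{"tx":0,"ty":0,"tz":0,"ax":0,"ay":0,"az":0,"jaw":0},{"tx":0,"ty":0,"tz":0,"ax":0,"ay":0,"az":0,"jaw":0},{"tx":0,"ty":0,"tz":0,"ax":0,"ay":0,"az":0,"jaw":0}]'
python3 plan.py 601.5 -222.8 60 97.8
python3 - <<'E'
from h import *
T=pose()
im=ctrl.read_camera("wrist")[:,:,::-1];cv2.imwrite("pics/w9.png",im)
E
```

```text
clock: 17.65
position: [599.5, -214.4, 112.7]
ee_rot: [0.223, -3.134, -0.001]
force: [0.4, 0.5, -0.5]
grip_width: 11.8
turn units [ 0.01 -0.    0.06] shift after turn [-0.02 -0.22  1.32] now-axes [-0.02 -0.22  1.32] pos [ 599.5 -214.4  112.7] phi 98.1
```

View pics/w9.png

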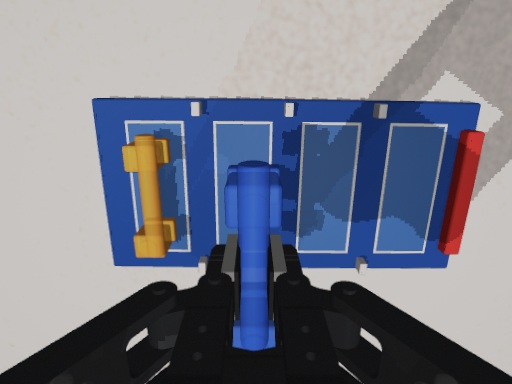

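Amber sits in bay 1 (145-152, 137-255). Blue is above bay 2 (outline 215-272, 122). Lowering.

```bash
python3 -m inch '[{"tx":-0.02,"ty":-0.18,"tz":0,"ax":0,"ay":0,"az":0.05,"jaw":0},{"tx":0,"ty":0,"tz":0.2,"ax":0,"ay":0,"az":0,"jaw":0},{"tx":0,"ty":0,"tz":0.5,"ax":0,"ay":0,"az":0,"jaw":0},{"tx":0,"ty":0,"tz":0.5,"ax":0,"ay":0,"az":0,"jaw":0},{"tx":0,"ty":0,"tz":0.4,"ax":0,"ay":0,"az":0,"jaw":0},{"tx":0,"ty":0,"tz":0.2,"ax":0,"ay":0,"az":0,"jaw":0},{"tx":0,"ty":0,"tz":0.1,"ax":0,"ay":0,"az":0,"jaw":0},{"tx":0,"ty":0,"tz":0,"ax":0,"ay":0,"az":0,"jaw":0},{"tx":0,"ty":0,"tz":0,"ax":0,"ay":0,"az":0,"jaw":0},{"tx":0,"ty":0,"tz":0,"ax":0,"ay":0,"az":0,"jaw":0}]'
python3 plan.py 601.5 -222.8 20.2 97.8
```

```text
clock: 18.7
position: [602.9, -222.4, 34.8]
ee_rot: [-0.214, 3.13, -0.002]
force: [0.0, -0.3, -1.3]
grip_width: 11.7
turn units [-0.01  0.04  0.  ] shift after turn [ 0.04 -0.01  0.37] now-axes [ 0.04 -0.01  0.37] pos [ 602.9 -222.4   34.8] phi 97.8
```

```bash
python3 -m inch '[{"tx":0.03,"ty":0,"tz":0.12,"ax":0,"ay":0.04,"az":0,"jaw":0},{"tx":0,"ty":0,"tz":0.1,"ax":0,"ay":0,"az":0,"jaw":0},{"tx":0,"ty":0,"tz":0.06,"ax":0,"ay":0,"az":0,"jaw":0},{"tx":0,"ty":0,"tz":0.05,"ax":0,"ay":0,"az":0,"jaw":0},{"tx":0,"ty":0,"tz":0.02,"ax":0,"ay":0,"az":0,"jaw":0},{"tx":0,"ty":0,"tz":0,"ax":0,"ay":0,"az":0,"jaw":0},{"tx":0,"ty":0,"tz":0,"ax":0,"ay":0,"az":0,"jaw":0},{"tx":0,"ty":0,"tz":0,"ax":0,"ay":0,"az":0,"jaw":0},{"tx":0,"ty":0,"tz":0,"ax":0,"ay":0,"az":0,"jaw":0},{"tx":0,"ty":0,"tz":0,"ax":0,"ay":0,"az":0,"jaw":0}]'
python3 plan.py 601.5 -222.8 20.2 97.8
```

```text
clock: 19.7
position: [602.3, -222.8, 21.1]
ee_rot: [-0.214, 3.133, -0.004]
force: [-0.5, 0.4, -1.4]
grip_width: 11.7
turn units [-0.03  0.01  0.  ] shift after turn [0.02 0.   0.02] now-axes [0.02 0.   0.02] pos [ 602.3 -222.8   21.1] phi 97.8
```

```bash
python3 -m inch '[{"tx":0,"ty":0,"tz":0.03,"ax":0,"ay":0,"az":0,"jaw":0},{"tx":0,"ty":0,"tz":0,"ax":0,"ay":0,"az":0,"jaw":0},{"tx":0,"ty":0,"tz":0,"ax":0,"ay":0,"az":0,"jaw":0},{"tx":0,"ty":0,"tz":0,"ax":0,"ay":0,"az":0,"jaw":0},{"tx":0,"ty":0,"tz":0,"ax":0,"ay":0,"az":0,"jaw":22},{"tx":0,"ty":0,"tz":0,"ax":0,"ay":0,"az":0,"jaw":40},{"tx":0,"ty":0,"tz":0,"ax":0,"ay":0,"az":0,"jaw":40},{"tx":0,"ty":0,"tz":0,"ax":0,"ay":0,"az":0,"jaw":40},{"tx":0,"ty":0,"tz":-0.1,"ax":0,"ay":0,"az":0,"jaw":40},{"tx":0,"ty":0,"tz":-0.3,"ax":0,"ay":0,"az":0,"jaw":40}]'
python3 -m inch '[{"tx":0,"ty":0,"tz":-0.5,"ax":0,"ay":0,"az":0,"jaw":40},{"tx":0,"ty":0,"tz":-0.7,"ax":0,"ay":0,"az":0,"jaw":40},{"tx":0,"ty":0,"tz":-0.7,"ax":0,"ay":0,"az":0,"jaw":40},{"tx":0,"ty":0.5,"tz":-0.3,"ax":0,"ay":0,"az":0.5,"jaw":40},{"tx":0.1,"ty":1,"tz":0,"ax":0,"ay":0,"az":0.7,"jaw":40},{"tx":0.1,"ty":1,"tz":0,"ax":0,"ay":0,"az":0.7,"jaw":40},{"tx":0.1,"ty":1,"tz":0,"ax":0,"ay":0,"az":0.7,"jaw":40},{"tx":0.2,"ty":1,"tz":0,"ax":0,"ay":0,"az":0.7,"jaw":40},{"tx":0.2,"ty":1,"tz":0,"ax":0,"ay":0,"az":0.6,"jaw":40},{"tx":0.3,"ty":0.5,"tz":0,"ax":0,"ay":0,"az":0,"jaw":40}]'
python3 plan.py 541 168.3 110 71.6
```

```text
clock: 20.7
position: [601.8, -222.6, 36.1]
ee_rot: [0.214, -3.134, 0.003]
force: [0.4, -0.4, 0.5]
grip_width: 34.5
clock: 21.7
position: [580.2, 26.0, 139.9]
ee_rot: [0.46, 3.093, -0.005]
force: [-0.1, -1.5, 0.1]
grip_width: 34.1
turn units [-0.01  0.14  0.25] shift after turn [2.05 3.07 0.75] now-axes [1.98 3.12 0.72] pos [580.2  26.  139.9] phi 73.1
```

```bash
python3 -m inch '[{"tx":0.5,"ty":0.6,"tz":0,"ax":0,"ay":0.14,"az":0.22,"jaw":40},{"tx":0.5,"ty":0.8,"tz":0,"ax":0,"ay":0,"az":0,"jaw":40},{"tx":0.5,"ty":0.8,"tz":0,"ax":0,"ay":0,"az":0,"jaw":40},{"tx":0.2,"ty":0.5,"tz":0.2,"ax":0,"ay":0,"az":0,"jaw":40},{"tx":0,"ty":0.1,"tz":0.3,"ax":0,"ay":0,"az":0,"jaw":40},{"tx":0,"ty":0,"tz":0.2,"ax":0,"ay":0,"az":0,"jaw":40},{"tx":0,"ty":0,"tz":0,"ax":0,"ay":0,"az":0,"jaw":40},{"tx":0,"ty":0,"tz":0,"ax":0,"ay":0,"az":0,"jaw":40},{"tx":0,"ty":0,"tz":0,"ax":0,"ay":0,"az":0,"jaw":40},{"tx":0,"ty":0,"tz":0,"ax":0,"ay":0,"az":0,"jaw":40}]'
python3 plan.py 541 168.3 25 71.6
python3 - <<'E'
from h import *
T=pose();im=ctrl.read_camera("wrist")[:,:,::-1];cv2.imwrite("pics/w10.png",im)
im2=ctrl.read_camera("side")[:,:,::-1];cv2.imwrite("pics/s10.png",im2)
cv2.imwrite("pics/s10z.png",cv2.resize(im2[190:370,260:450],None,fx=3.2,fy=3.2,interpolation=cv2.INTER_CUBIC))
hsv=cv2.cvtColor(im,cv2.COLOR_BGR2HSV)
m=cv2.inRange(hsv,(45,110,60),(80,255,255))
for r in range(110,290,6):
    x=np.flatnonzero(m[r]); print(r,x.min() if len(x) else 0,x.max() if len(x) else 0,end='; ')
E
```

```text
clock: 22.7
position: [549.6, 158.3, 117.9]
ee_rot: [0.497, 3.095, 0.002]
force: [-0.3, 0.3, 0.4]
grip_width: 34.7
turn units [0.02 0.06 0.02] shift after turn [0.28 0.17 2.32] now-axes [0.3  0.17 2.32] pos [549.6 158.3 117.9] phi 71.7
110 233 292; 116 0 0; 122 252 270; 128 245 277; 134 245 278; 140 245 278; 146 246 278; 152 246 277; 158 252 270; 164 253 270; 170 253 270; 176 253 270; 182 253 270; 188 253 270; 194 253 270; 200 253 270; 206 247 276; 212 247 276; 218 247 275; 224 247 277; 230 248 293; 236 242 288; 242 261 263; 248 0 0; 254 0 0; 260 0 0; 266 0 0; 272 0 0; 278 0 0; 284 0 0;
```

View pics/w10.png

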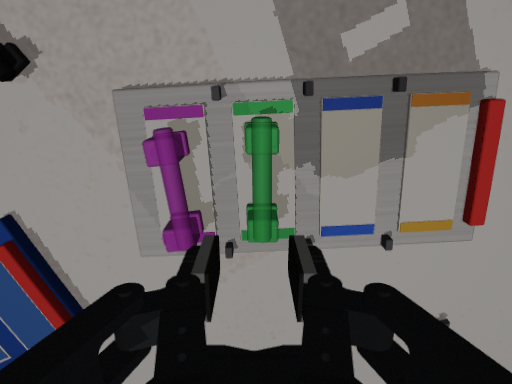

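View pics/s10z.png

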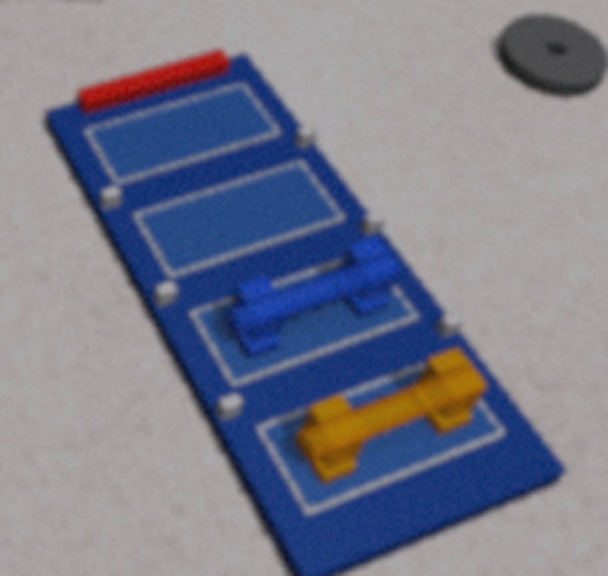

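Amber and blue stand inside their outlines in the side view. In the wrist view green is vertical at columns 253-270, rows 118-242.

```bash
python3 - <<'E'
from h import *
print(onz("wrist",[(261.5,164),(261.5,200)],39).round(1),onz("wrist",[(261,118)],42).round(1),onz("wrist",[(262,242)],38).round(1))
E
python3 plan.py 541.5 168.5 25 71.6
```

```text
[[527.7 173.   39. ]
 [553.5 164.7  39. ]] [[496.8 182.5  42. ]] [[586.7 154.5  38. ]]
turn units [0.03 0.06 0.03] shift after turn [0.27 0.17 2.32] now-axes [0.29 0.17 2.32] pos [549.6 158.5 117.9] phi 71.8
```

```bash
python3 -m inch '[{"tx":0.22,"ty":0.14,"tz":0.1,"ax":0.03,"ay":0.05,"az":0,"jaw":40},{"tx":0,"ty":0,"tz":0.4,"ax":0,"ay":0,"az":0,"jaw":40},{"tx":0,"ty":0,"tz":0.5,"ax":0,"ay":0,"az":0,"jaw":40},{"tx":0,"ty":0,"tz":0.5,"ax":0,"ay":0,"az":0,"jaw":40},{"tx":0,"ty":0,"tz":0.4,"ax":0,"ay":0,"az":0,"jaw":40},{"tx":0,"ty":0,"tz":0.2,"ax":0,"ay":0,"az":0,"jaw":40},{"tx":0,"ty":0,"tz":0.1,"ax":0,"ay":0,"az":0,"jaw":40},{"tx":0,"ty":0,"tz":0,"ax":0,"ay":0,"az":0,"jaw":40},{"tx":0,"ty":0,"tz":0,"ax":0,"ay":0,"az":0,"jaw":40},{"tx":0,"ty":0,"tz":0,"ax":0,"ay":0,"az":0,"jaw":40}]'
python3 plan.py 541.8 168.5 24.5 71.8
```

```text
clock: 23.8
position: [541.3, 170.2, 28.1]
ee_rot: [0.496, 3.1, 0.0]
force: [0.1, 0.5, 0.3]
grip_width: 34.3
turn units [0.01 0.02 0.  ] shift after turn [-0.02 -0.04  0.09] now-axes [-0.02 -0.04  0.09] pos [541.3 170.2  28.1] phi 71.8
```

```bash
python3 -m inch '[{"tx":0,"ty":-0.03,"tz":0.08,"ax":0,"ay":0,"az":0,"jaw":40},{"tx":0,"ty":0,"tz":0,"ax":0,"ay":0,"az":0,"jaw":0},{"tx":0,"ty":0,"tz":0,"ax":0,"ay":0,"az":0,"jaw":0},{"tx":0,"ty":0,"tz":0,"ax":0,"ay":0,"az":0,"jaw":0},{"tx":0,"ty":0,"tz":0,"ax":0,"ay":0,"az":0,"jaw":0},{"tx":0,"ty":0,"tz":0,"ax":0,"ay":0,"az":0,"jaw":0},{"tx":0,"ty":0,"tz":0,"ax":0,"ay":0,"az":0,"jaw":0},{"tx":0,"ty":0,"tz":0,"ax":0,"ay":0,"az":0,"jaw":0},{"tx":0,"ty":0,"tz":0,"ax":0,"ay":0,"az":0,"jaw":0},{"tx":0,"ty":0,"tz":0,"ax":0,"ay":0,"az":0,"jaw":0}]'
python3 -m inch '[{"tx":0,"ty":0,"tz":-0.2,"ax":0,"ay":0,"az":0,"jaw":0},{"tx":0,"ty":0,"tz":-0.7,"ax":0,"ay":0,"az":0,"jaw":0},{"tx":0,"ty":0,"tz":-0.8,"ax":0,"ay":0,"az":0,"jaw":0},{"tx":0,"ty":0,"tz":-0.8,"ax":0,"ay":0,"az":-0.5,"jaw":0},{"tx":-0.2,"ty":-0.6,"tz":0,"ax":0,"ay":0,"az":-0.9,"jaw":0},{"tx":-0.2,"ty":-1,"tz":0,"ax":0,"ay":0,"az":-0.9,"jaw":0},{"tx":-0.2,"ty":-1,"tz":0,"ax":0,"ay":0,"az":-0.9,"jaw":0},{"tx":-0.1,"ty":-1,"tz":0,"ax":0,"ay":0,"az":-0.9,"jaw":0},{"tx":0,"ty":-0.7,"tz":0,"ax":0,"ay":0,"az":0,"jaw":0},{"tx":0,"ty":-0.4,"tz":0,"ax":0,"ay":0,"az":0,"jaw":0}]'
python3 plan.py 592.5 -157.4 110 97.8
```

```text
clock: 24.8
position: [541.6, 169.0, 26.1]
ee_rot: [0.496, 3.097, 0.002]
force: [1.0, -0.0, -0.3]
grip_width: 11.8
clock: 25.8
position: [559.9, -25.8, 136.0]
ee_rot: [-0.211, 3.126, -0.001]
force: [0.5, -0.1, -1.0]
grip_width: 12.0
turn units [-0.01  0.08 -0.02] shift after turn [-0.36 -3.37  0.65] now-axes [-0.36 -3.37  0.66] pos [559.9 -25.8 136. ] phi 97.7
```

```bash
python3 -m inch '[{"tx":-0.1,"ty":-0.4,"tz":0,"ax":0,"ay":0.07,"az":0,"jaw":0},{"tx":-0.12,"ty":-0.9,"tz":0,"ax":0,"ay":0,"az":0,"jaw":0},{"tx":-0.1,"ty":-0.9,"tz":0,"ax":0,"ay":0,"az":0,"jaw":0},{"tx":0,"ty":-0.7,"tz":0,"ax":0,"ay":0,"az":0,"jaw":0},{"tx":0,"ty":-0.3,"tz":0.2,"ax":0,"ay":0,"az":0,"jaw":0},{"tx":0,"ty":-0.1,"tz":0.4,"ax":0,"ay":0,"az":0,"jaw":0},{"tx":0,"ty":0,"tz":0.4,"ax":0,"ay":0,"az":0,"jaw":0},{"tx":0,"ty":0,"tz":0.3,"ax":0,"ay":0,"az":0,"jaw":0},{"tx":0,"ty":0,"tz":0,"ax":0,"ay":0,"az":0,"jaw":0},{"tx":0,"ty":0,"tz":0,"ax":0,"ay":0,"az":0,"jaw":0}]'
python3 plan.py 592.5 -157.4 40 97.8
```

```text
clock: 26.8
position: [592.1, -158.8, 80.9]
ee_rot: [0.213, -3.133, -0.0]
force: [-0.4, -0.9, 0.5]
grip_width: 11.9
turn units [ 0.   -0.02 -0.  ] shift after turn [-0.02  0.03  1.02] now-axes [-0.02  0.03  1.02] pos [ 592.1 -158.8   80.9] phi 97.8
```

```bash
python3 -m inch '[{"tx":0,"ty":0.02,"tz":0.2,"ax":0,"ay":0,"az":0,"jaw":0},{"tx":0,"ty":0,"tz":0.3,"ax":0,"ay":0,"az":0,"jaw":0},{"tx":0,"ty":0,"tz":0.3,"ax":0,"ay":0,"az":0,"jaw":0},{"tx":0,"ty":0,"tz":0.2,"ax":0,"ay":0,"az":0,"jaw":0},{"tx":0,"ty":0,"tz":0.1,"ax":0,"ay":0,"az":0,"jaw":0},{"tx":0,"ty":0,"tz":0,"ax":0,"ay":0,"az":0,"jaw":0},{"tx":0,"ty":0,"tz":0,"ax":0,"ay":0,"az":0,"jaw":0},{"tx":0,"ty":0,"tz":0,"ax":0,"ay":0,"az":0,"jaw":0},{"tx":0,"ty":0,"tz":0,"ax":0,"ay":0,"az":0,"jaw":0},{"tx":0,"ty":0,"tz":0,"ax":0,"ay":0,"az":0,"jaw":0}]'
python3 plan.py 592.5 -157.4 22.3 97.8
```

```text
clock: 27.8
position: [592.8, -157.2, 34.8]
ee_rot: [-0.215, 3.133, -0.001]
force: [-0.1, 0.6, -1.1]
grip_width: 11.7
turn units [-0.01  0.01  0.01] shift after turn [ 0.01 -0.    0.31] now-axes [ 0.01 -0.    0.31] pos [ 592.8 -157.2   34.8] phi 97.9
```

```bash
python3 -m inch '[{"tx":0,"ty":0,"tz":0.1,"ax":0,"ay":0,"az":0,"jaw":0},{"tx":0,"ty":0,"tz":0.1,"ax":0,"ay":0,"az":0,"jaw":0},{"tx":0,"ty":0,"tz":0.05,"ax":0,"ay":0,"az":0,"jaw":0},{"tx":0,"ty":0,"tz":0.04,"ax":0,"ay":0,"az":0,"jaw":0},{"tx":0,"ty":0,"tz":0.02,"ax":0,"ay":0,"az":0,"jaw":0},{"tx":0,"ty":0,"tz":0,"ax":0,"ay":0,"az":0,"jaw":0},{"tx":0,"ty":0,"tz":0,"ax":0,"ay":0,"az":0,"jaw":0},{"tx":0,"ty":0,"tz":0,"ax":0,"ay":0,"az":0,"jaw":0},{"tx":0,"ty":0,"tz":0,"ax":0,"ay":0,"az":0,"jaw":0},{"tx":0,"ty":0,"tz":0,"ax":0,"ay":0,"az":0,"jaw":0}]'
python3 plan.py 592.5 -157.4 22.3 97.8
```

```text
clock: 28.8
position: [593.0, -157.4, 22.1]
ee_rot: [-0.215, 3.133, -0.002]
force: [0.2, 0.1, -0.3]
grip_width: 11.8
turn units [-0.01  0.01  0.01] shift after turn [ 0.01  0.   -0.  ] now-axes [ 0.01  0.   -0.  ] pos [ 593.  -157.4   22.1] phi 97.9
```

```bash
python3 -m inch '[{"tx":0,"ty":0,"tz":0.02,"ax":0,"ay":0,"az":0,"jaw":0},{"tx":0,"ty":0,"tz":0,"ax":0,"ay":0,"az":0,"jaw":0},{"tx":0,"ty":0,"tz":0,"ax":0,"ay":0,"az":0,"jaw":0},{"tx":0,"ty":0,"tz":0,"ax":0,"ay":0,"az":0,"jaw":0},{"tx":0,"ty":0,"tz":0,"ax":0,"ay":0,"az":0,"jaw":22},{"tx":0,"ty":0,"tz":0,"ax":0,"ay":0,"az":0,"jaw":40},{"tx":0,"ty":0,"tz":0,"ax":0,"ay":0,"az":0,"jaw":40},{"tx":0,"ty":0,"tz":0,"ax":0,"ay":0,"az":0,"jaw":40},{"tx":0,"ty":0,"tz":-0.1,"ax":0,"ay":0,"az":0,"jaw":40},{"tx":0,"ty":0,"tz":-0.3,"ax":0,"ay":0,"az":0,"jaw":40}]'
python3 -m inch '[{"tx":0,"ty":0,"tz":-0.5,"ax":0,"ay":0,"az":0,"jaw":40},{"tx":0,"ty":0,"tz":-0.7,"ax":0,"ay":0,"az":0,"jaw":40},{"tx":0,"ty":0,"tz":-0.7,"ax":0,"ay":0,"az":0,"jaw":40},{"tx":0.2,"ty":0.5,"tz":-0.2,"ax":0,"ay":0,"az":0.5,"jaw":40},{"tx":0.3,"ty":0.9,"tz":0,"ax":0,"ay":0,"az":0.7,"jaw":40},{"tx":0.3,"ty":0.9,"tz":0,"ax":0,"ay":0,"az":0.7,"jaw":40},{"tx":0.3,"ty":0.9,"tz":0,"ax":0,"ay":0,"az":0.7,"jaw":40},{"tx":0.3,"ty":0.7,"tz":0,"ax":0,"ay":0,"az":0.2,"jaw":40},{"tx":0.1,"ty":0.4,"tz":0,"ax":0,"ay":0,"az":0,"jaw":40},{"tx":0,"ty":0.1,"tz":0,"ax":0,"ay":0,"az":0,"jaw":40}]'
python3 plan.py 527.9 105.3 110 77.6
```

```text
clock: 29.8
position: [592.4, -157.2, 37.2]
ee_rot: [0.215, -3.133, 0.001]
force: [0.4, -0.5, 0.2]
grip_width: 34.5
clock: 30.8
position: [535.9, 23.7, 136.9]
ee_rot: [0.267, 3.118, -0.002]
force: [-0.1, -0.2, 0.0]
grip_width: 34.0
turn units [-0.    0.12  0.43] shift after turn [0.63 1.95 0.67] now-axes [0.55 1.98 0.66] pos [535.9  23.7 136.9] phi 80.2
```

```bash
python3 -m inch '[{"tx":0.2,"ty":0.4,"tz":0,"ax":0,"ay":0.1,"az":0.4,"jaw":40},{"tx":0.2,"ty":0.6,"tz":0,"ax":0,"ay":0,"az":0,"jaw":40},{"tx":0.1,"ty":0.5,"tz":0.2,"ax":0,"ay":0,"az":0,"jaw":40},{"tx":0,"ty":0.2,"tz":0.2,"ax":0,"ay":0,"az":0,"jaw":40},{"tx":0,"ty":0,"tz":0.2,"ax":0,"ay":0,"az":0,"jaw":40},{"tx":0,"ty":0,"tz":0,"ax":0,"ay":0,"az":0,"jaw":40},{"tx":0,"ty":0,"tz":0,"ax":0,"ay":0,"az":0,"jaw":40},{"tx":0,"ty":0,"tz":0,"ax":0,"ay":0,"az":0,"jaw":40},{"tx":0,"ty":0,"tz":0,"ax":0,"ay":0,"az":0,"jaw":40},{"tx":0,"ty":0,"tz":0,"ax":0,"ay":0,"az":0,"jaw":40}]'
python3 plan.py 527.9 105.3 25 77.6
python3 - <<'E'
from h import *
T=pose();im=ctrl.read_camera("wrist")[:,:,::-1];cv2.imwrite("pics/w11.png",im)
im2=ctrl.read_camera("side")[:,:,::-1];cv2.imwrite("pics/s11.png",im2)
cv2.imwrite("pics/s11z.png",cv2.resize(im2[190:370,260:450],None,fx=3.2,fy=3.2,interpolation=cv2.INTER_CUBIC))
hsv=cv2.cvtColor(im,cv2.COLOR_BGR2HSV)
m=cv2.inRange(hsv,(138,100,50),(160,255,255))
for r in range(110,290,6):
    x=np.flatnonzero(m[r]); print(r,x.min() if len(x) else 0,x.max() if len(x) else 0,end='; ')
E
```

```text
clock: 31.8
position: [532.6, 90.7, 115.6]
ee_rot: [0.341, 3.116, -0.001]
force: [-0.5, 0.0, 0.3]
grip_width: 34.3
turn units [ 0.    0.07 -0.01] shift after turn [0.19 0.33 2.26] now-axes [0.21 0.33 2.26] pos [532.6  90.7 115.6] phi 77.5
110 247 306; 116 0 0; 122 267 267; 128 255 286; 134 255 289; 140 255 289; 146 255 289; 152 256 289; 158 257 288; 164 263 281; 170 263 281; 176 263 281; 182 263 281; 188 263 281; 194 263 281; 200 263 281; 206 263 281; 212 256 286; 218 257 286; 224 257 286; 230 242 288; 236 242 288; 242 69 288; 248 0 0; 254 0 0; 260 0 0; 266 0 0; 272 0 0; 278 0 0; 284 0 0;
```

View pics/w11.png

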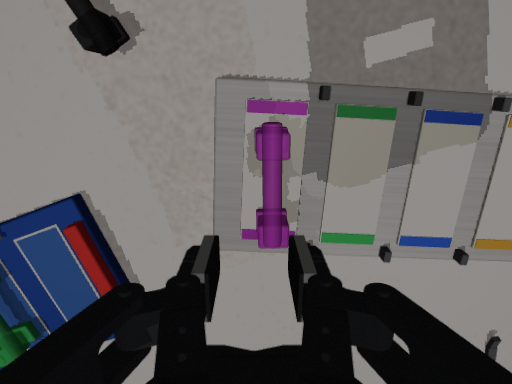

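View pics/s11z.png

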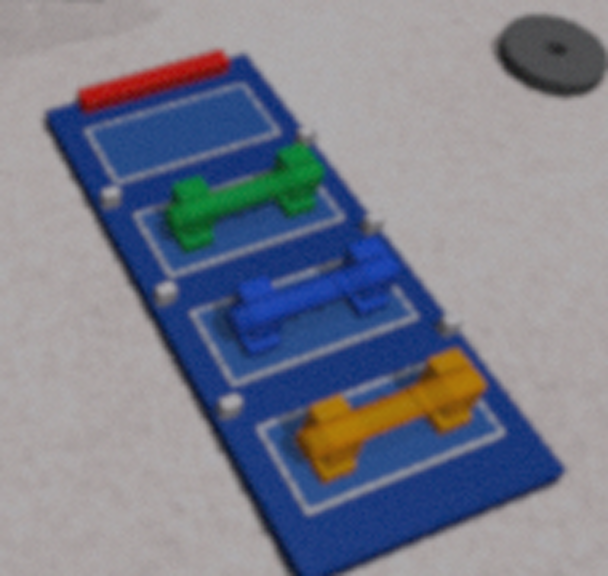

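Green stands in bay 3. The wrist view shows the violet rod at columns 263-281, rows 122-247, on the violet-striped pad. The black look-alike is at (95,25), off the rack, so the violet one is my target. It is clearly violet and large in this view.

```bash
python3 - <<'E'
from h import *
print(onz("wrist",[(272,164),(272,206)],39).round(1),onz("wrist",[(271.5,122)],42).round(1),onz("wrist",[(271.5,247)],38).round(1))
im=cv2.imread("pics/w11.png"); cv2.imwrite("pics/w11z.png",cv2.resize(im[70:260,200:330],None,fx=3,fy=3))
E
python3 plan.py 528.2 105.5 25 77.6
```

```text
[[510.5 110.   39. ]
 [541.3 103.8  39. ]] [[481.6 115.4  42. ]] [[574.5  96.7  38. ]]
turn units [ 0.    0.07 -0.01] shift after turn [0.19 0.33 2.26] now-axes [0.2  0.33 2.26] pos [532.6  90.9 115.6] phi 77.5
```

View pics/w11z.png

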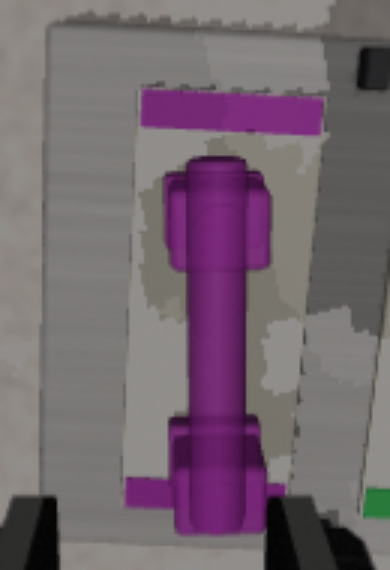

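The enlarged crop confirms the violet model on its own pad, centred at (528.1,106.2). I'm descending on it.

```bash
python3 -m inch '[{"tx":0.16,"ty":0.29,"tz":0.1,"ax":0,"ay":0.06,"az":0,"jaw":40},{"tx":0,"ty":0,"tz":0.4,"ax":0,"ay":0,"az":0,"jaw":40},{"tx":0,"ty":0,"tz":0.5,"ax":0,"ay":0,"az":0,"jaw":40},{"tx":0,"ty":0,"tz":0.5,"ax":0,"ay":0,"az":0,"jaw":40},{"tx":0,"ty":0,"tz":0.4,"ax":0,"ay":0,"az":0,"jaw":40},{"tx":0,"ty":0,"tz":0.2,"ax":0,"ay":0,"az":0,"jaw":40},{"tx":0,"ty":0,"tz":0.08,"ax":0,"ay":0,"az":0,"jaw":40},{"tx":0,"ty":0,"tz":0,"ax":0,"ay":0,"az":0,"jaw":40},{"tx":0,"ty":0,"tz":0,"ax":0,"ay":0,"az":0,"jaw":40},{"tx":0,"ty":0,"tz":0,"ax":0,"ay":0,"az":0,"jaw":40}]'
python3 plan.py 528.2 106 24.5 77.8
```

```text
clock: 32.9
position: [528.1, 109.8, 26.2]
ee_rot: [0.338, 3.122, 0.003]
force: [-0.3, -0.6, -0.2]
grip_width: 34.0
turn units [ 0.02  0.01 -0.03] shift after turn [-0.02 -0.09  0.04] now-axes [-0.02 -0.09  0.04] pos [528.1 109.8  26.2] phi 77.6
```

```bash
python3 -m inch '[{"tx":0,"ty":-0.08,"tz":0.03,"ax":0,"ay":0,"az":0,"jaw":40},{"tx":0,"ty":0,"tz":0,"ax":0,"ay":0,"az":0,"jaw":40},{"tx":0,"ty":0,"tz":0,"ax":0,"ay":0,"az":0,"jaw":0},{"tx":0,"ty":0,"tz":0,"ax":0,"ay":0,"az":0,"jaw":0},{"tx":0,"ty":0,"tz":0,"ax":0,"ay":0,"az":0,"jaw":0},{"tx":0,"ty":0,"tz":0,"ax":0,"ay":0,"az":0,"jaw":0},{"tx":0,"ty":0,"tz":0,"ax":0,"ay":0,"az":0,"jaw":0},{"tx":0,"ty":0,"tz":0,"ax":0,"ay":0,"az":0,"jaw":0},{"tx":0,"ty":0,"tz":0,"ax":0,"ay":0,"az":0,"jaw":0},{"tx":0,"ty":0,"tz":0,"ax":0,"ay":0,"az":0,"jaw":0}]'
python3 -m inch '[{"tx":0,"ty":0,"tz":-0.2,"ax":0,"ay":0,"az":0,"jaw":0},{"tx":0,"ty":0,"tz":-0.7,"ax":0,"ay":0,"az":0,"jaw":0},{"tx":0,"ty":0,"tz":-0.8,"ax":0,"ay":0,"az":0,"jaw":0},{"tx":0,"ty":0,"tz":-0.6,"ax":0,"ay":0,"az":-0.5,"jaw":0},{"tx":-0.3,"ty":-0.5,"tz":0,"ax":0,"ay":0,"az":-0.7,"jaw":0},{"tx":-0.3,"ty":-0.8,"tz":0,"ax":0,"ay":0,"az":-0.7,"jaw":0},{"tx":-0.3,"ty":-0.8,"tz":0,"ax":0,"ay":0,"az":-0.7,"jaw":0},{"tx":-0.2,"ty":-0.5,"tz":0,"ax":0,"ay":0,"az":-0.4,"jaw":0},{"tx":0,"ty":-0.2,"tz":0,"ax":0,"ay":0,"az":0,"jaw":0},{"tx":0,"ty":0,"tz":0,"ax":0,"ay":0,"az":0,"jaw":0}]'
python3 plan.py 583.5 -92 110 97.8
```

```text
clock: 33.9
position: [528.1, 106.2, 26.4]
ee_rot: [0.339, 3.119, 0.003]
force: [0.3, -0.5, 1.7]
grip_width: 12.2
clock: 34.9
position: [568.0, -11.3, 127.0]
ee_rot: [-0.175, 3.13, 0.002]
force: [0.8, 0.6, -0.7]
grip_width: 11.8
turn units [ 0.01  0.06 -0.24] shift after turn [-0.11 -2.05  0.43] now-axes [-0.16 -2.05  0.42] pos [568.  -11.3 127. ] phi 96.4
```

```bash
python3 -m inch '[{"tx":-0.05,"ty":-0.4,"tz":0,"ax":0,"ay":0.05,"az":-0.22,"jaw":0},{"tx":-0.05,"ty":-0.7,"tz":0,"ax":0,"ay":0,"az":0,"jaw":0},{"tx":0,"ty":-0.6,"tz":0.2,"ax":0,"ay":0,"az":0,"jaw":0},{"tx":0,"ty":-0.2,"tz":0.3,"ax":0,"ay":0,"az":0,"jaw":0},{"tx":0,"ty":0,"tz":0.4,"ax":0,"ay":0,"az":0,"jaw":0},{"tx":0,"ty":0,"tz":0.2,"ax":0,"ay":0,"az":0,"jaw":0},{"tx":0,"ty":0,"tz":0,"ax":0,"ay":0,"az":0,"jaw":0},{"tx":0,"ty":0,"tz":0,"ax":0,"ay":0,"az":0,"jaw":0},{"tx":0,"ty":0,"tz":0,"ax":0,"ay":0,"az":0,"jaw":0},{"tx":0,"ty":0,"tz":0,"ax":0,"ay":0,"az":0,"jaw":0}]'
python3 plan.py 583.5 -92 40 97.8
```

```text
clock: 35.9
position: [580.9, -79.3, 82.9]
ee_rot: [-0.212, 3.133, 0.003]
force: [-0.4, -0.7, -0.8]
grip_width: 11.6
turn units [ 0.02  0.01 -0.01] shift after turn [-0.02 -0.32  1.07] now-axes [-0.02 -0.32  1.07] pos [580.9 -79.3  82.9] phi 97.8
```

```bash
python3 -m inch '[{"tx":-0.02,"ty":-0.29,"tz":0,"ax":0,"ay":0,"az":0,"jaw":0},{"tx":0,"ty":0,"tz":0,"ax":0,"ay":0,"az":0,"jaw":0},{"tx":0,"ty":0,"tz":0.3,"ax":0,"ay":0,"az":0,"jaw":0},{"tx":0,"ty":0,"tz":0.4,"ax":0,"ay":0,"az":0,"jaw":0},{"tx":0,"ty":0,"tz":0.3,"ax":0,"ay":0,"az":0,"jaw":0},{"tx":0,"ty":0,"tz":0.1,"ax":0,"ay":0,"az":0,"jaw":0},{"tx":0,"ty":0,"tz":0,"ax":0,"ay":0,"az":0,"jaw":0},{"tx":0,"ty":0,"tz":0,"ax":0,"ay":0,"az":0,"jaw":0},{"tx":0,"ty":0,"tz":0,"ax":0,"ay":0,"az":0,"jaw":0},{"tx":0,"ty":0,"tz":0,"ax":0,"ay":0,"az":0,"jaw":0}]'
python3 plan.py 583.5 -92 22.4 97.8
```

```text
clock: 36.9
position: [584.2, -92.1, 37.0]
ee_rot: [-0.211, 3.131, 0.003]
force: [0.3, 0.1, -0.4]
grip_width: 11.8
turn units [ 0.01  0.03 -0.01] shift after turn [0.02 0.01 0.36] now-axes [0.02 0.   0.36] pos [584.2 -92.1  37. ] phi 97.7
```

```bash
python3 -m inch '[{"tx":0.01,"ty":0,"tz":0.12,"ax":0,"ay":0.02,"az":0,"jaw":0},{"tx":0,"ty":0,"tz":0.1,"ax":0,"ay":0,"az":0,"jaw":0},{"tx":0,"ty":0,"tz":0.07,"ax":0,"ay":0,"az":0,"jaw":0},{"tx":0,"ty":0,"tz":0.04,"ax":0,"ay":0,"az":0,"jaw":0},{"tx":0,"ty":0,"tz":0.02,"ax":0,"ay":0,"az":0,"jaw":0},{"tx":0,"ty":0,"tz":0,"ax":0,"ay":0,"az":0,"jaw":0},{"tx":0,"ty":0,"tz":0,"ax":0,"ay":0,"az":0,"jaw":0},{"tx":0,"ty":0,"tz":0,"ax":0,"ay":0,"az":0,"jaw":0},{"tx":0,"ty":0,"tz":0,"ax":0,"ay":0,"az":0,"jaw":0},{"tx":0,"ty":0,"tz":0,"ax":0,"ay":0,"az":0,"jaw":0}]'
python3 plan.py 583.5 -92 22.4 97.8
```

```text
clock: 37.9
position: [584.2, -92.2, 22.6]
ee_rot: [-0.211, 3.132, 0.002]
force: [-0.3, -0.7, -1.4]
grip_width: 11.8
turn units [ 0.01  0.02 -0.01] shift after turn [0.02 0.01 0.01] now-axes [0.02 0.01 0.01] pos [584.2 -92.2  22.6] phi 97.7
```

```bash
python3 -m inch '[{"tx":0,"ty":0,"tz":0.02,"ax":0,"ay":0,"az":0,"jaw":0},{"tx":0,"ty":0,"tz":0,"ax":0,"ay":0,"az":0,"jaw":0},{"tx":0,"ty":0,"tz":0,"ax":0,"ay":0,"az":0,"jaw":0},{"tx":0,"ty":0,"tz":0,"ax":0,"ay":0,"az":0,"jaw":18},{"tx":0,"ty":0,"tz":0,"ax":0,"ay":0,"az":0,"jaw":28},{"tx":0,"ty":0,"tz":0,"ax":0,"ay":0,"az":0,"jaw":28},{"tx":0,"ty":0,"tz":0,"ax":0,"ay":0,"az":0,"jaw":28},{"tx":0,"ty":0,"tz":0,"ax":0,"ay":0,"az":0,"jaw":28},{"tx":0,"ty":0,"tz":-0.1,"ax":0,"ay":0,"az":0,"jaw":28},{"tx":0,"ty":0,"tz":-0.3,"ax":0,"ay":0,"az":0,"jaw":28}]'
python3 -m inch '[{"tx":0,"ty":0,"tz":-0.5,"ax":0,"ay":0,"az":0,"jaw":28},{"tx":0,"ty":0,"tz":-0.7,"ax":0,"ay":0,"az":0,"jaw":28},{"tx":0,"ty":0,"tz":-0.7,"ax":0,"ay":0,"az":0,"jaw":28},{"tx":0.5,"ty":0,"tz":-0.7,"ax":0,"ay":0,"az":0,"jaw":28},{"tx":0.5,"ty":-0.5,"tz":-0.7,"ax":0,"ay":0,"az":0,"jaw":28},{"tx":0.3,"ty":-0.7,"tz":-0.5,"ax":0,"ay":0,"az":0,"jaw":28},{"tx":0,"ty":-0.7,"tz":-0.2,"ax":0,"ay":0,"az":0,"jaw":28},{"tx":0,"ty":-0.3,"tz":0,"ax":0,"ay":0,"az":0,"jaw":28},{"tx":0,"ty":0,"tz":0,"ax":0,"ay":0,"az":0,"jaw":28},{"tx":0,"ty":0,"tz":0,"ax":0,"ay":0,"az":0,"jaw":28}]'
python3 - <<'E'
from h import *
T=pose();np.save("T3.npy",T)
cv2.imwrite("pics/w12.png",ctrl.read_camera("wrist")[:,:,::-1])
im=ctrl.read_camera("scene")[:,:,::-1]
cv2.imwrite("pics/c12z.png",cv2.resize(im[150:245,105:245],None,fx=5,fy=5,interpolation=cv2.INTER_CUBIC))
E
```

```text
clock: 38.9
position: [583.6, -92.2, 37.9]
ee_rot: [-0.211, 3.134, 0.002]
force: [-0.5, 0.6, 0.3]
grip_width: 23.8
clock: 39.9
position: [542.2, -188.2, 214.4]
ee_rot: [-0.213, 3.126, -0.004]
force: [-1.3, -0.5, -0.9]
grip_width: 23.8
```

View pics/w12.png

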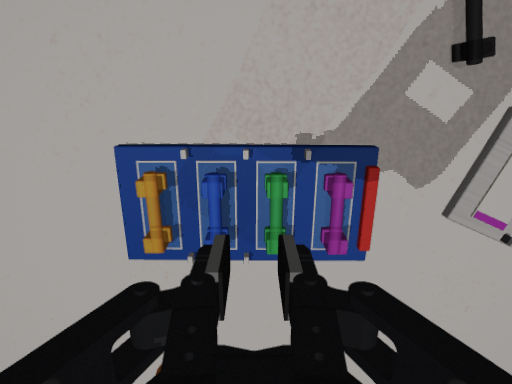

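View pics/c12z.png

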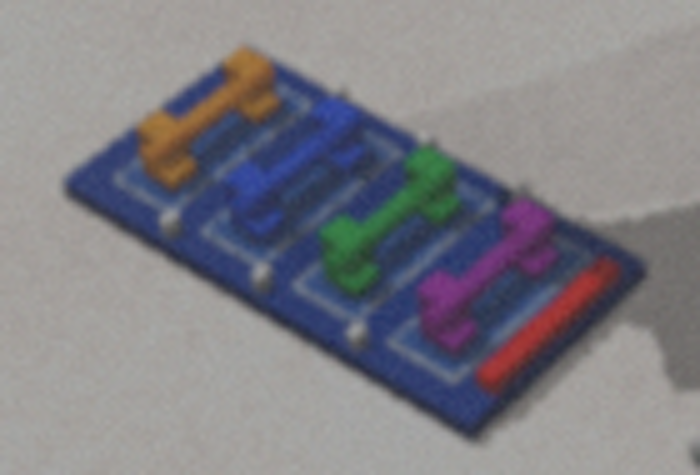

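All four stand in order: amber (154,210) farthest from red, then blue (215,208), green (276,212) and violet (337,212) beside the red bar. I'll check the offsets in numbers from this view.

```bash
python3 - <<'E'
from h import *
T=np.load("T3.npy"); im=cv2.imread("pics/w12.png")
cv2.imwrite("pics/w12z.png",cv2.resize(im[135:270,110:385],None,fx=2.9,fy=2.9,interpolation=cv2.INTER_CUBIC))
hsv=cv2.cvtColor(im,cv2.COLOR_BGR2HSV)
for c,(a,b),x0,x1 in [("amber",(11,24),120,185),("green",(45,80),255,295),("violet",(138,160),315,360)]:
    m=cv2.inRange(hsv,(a,110,50),(b,255,255)); m[:,:x0]=0;m[:,x1:]=0;m[:150]=0;m[270:]=0
    P=np.argwhere(m)[:,::-1]; print(c,P[:,1].min(),P[:,1].max())
    mid=[]
    for r in (196,205,214,222):
        x=np.flatnonzero(m[r]); mid.append(((x.min()+x.max())/2,r))
    A=onz("wrist",mid,35,T)[:,:2]; e=onz("wrist",[(mid[0][0],P[:,1].min()-.5)],38,T)[0,:2],onz("wrist",[(mid[-1][0],P[:,1].max()+.5)],34,T)[0,:2]
    d=A[-1]-A[0]; d/=np.linalg.norm(d); mm=A[0]+d*(np.mean([q@d for q in e])-A[0]@d)
    print(mm.round(1),np.degrees(np.arctan2(d[1],d[0])).round(1))
wm=cv2.inRange(hsv,(0,0,110),(180,75,255))
for r in (200,): print(r,[x for x in range(120,370) if wm[r,x]])
for c in (145,205,225,265,287,322,348): print(c,[y for y in range(150,262) if wm[y,c]])
E
```

```text
amber 172 252
[ 610.5 -289.8] 16.6
green 172 253
[ 592.7 -156.8] 6.0
violet 173 254
[584.6 -90.8] 1.2
200 [120, 140, 141, 177, 178, 198, 199, 235, 236, 256, 257, 293, 294, 314, 315, 351, 352]
145 [161, 162, 228, 229, 230, 231, 232, 233, 234, 235, 260, 261]
205 [161, 162]
225 [161, 162]
265 [161, 162, 248, 249, 260, 261]
287 [161, 162]
322 [162, 248, 249, 260, 261]
348 [162, 222, 223, 224, 228, 229, 230, 231, 232, 233, 234, 235, 236, 237, 238, 239, 240, 260, 261]
```

View pics/w12z.png

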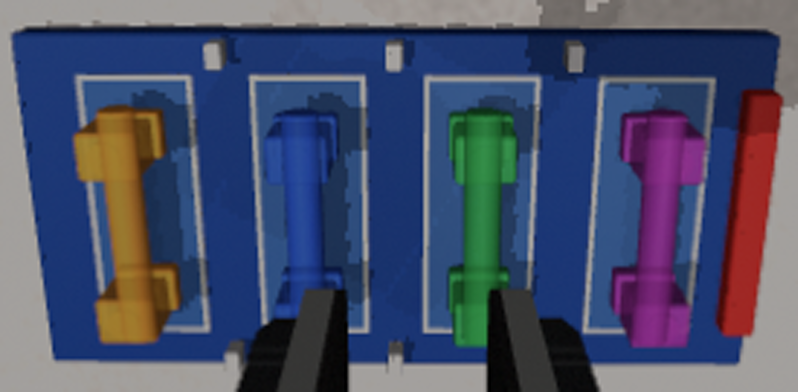

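```bash
python3 - <<'E'
from h import *
T=np.load("T3.npy"); Z=lambda x,y:(110+x/2.9,135+y/2.9)
rod={"amber":[(118,110),(137,340)],"blue":[(301,112),(309,330)],"green":[(484,110),(475,342)],"violet":[(669,113),(652,343)]}
bay={"amber":[(77,78),(191,78),(209,330),(105,332)],"blue":[(250,78),(364,78),(366,330),(264,331)],"green":[(425,78),(540,80),(527,331),(425,331)],"violet":[(600,80),(714,80),(685,332),(585,331)]}
yh=np.array([-np.sin(np.radians(7.8)),np.cos(np.radians(7.8))]);xh=np.array([yh[1],-yh[0]])
for c in rod:
    A=np.array([onz("wrist",[Z(*rod[c][0])],38,T)[0,:2],onz("wrist",[Z(*rod[c][1])],34,T)[0,:2]])
    B=onz("wrist",[Z(*q) for q in bay[c]],15,T)[:,:2]
    d=A[1]-A[0]; o=A.mean(0)-B.mean(0)
    bd=B[2]+B[3]-B[0]-B[1]
    print(c,"bay",B.mean(0).round(1),"off x,y",(o@xh).round(1),(o@yh).round(1),"rod ang",np.degrees(np.arctan2(d[1],d[0])).round(1),"bay ang",np.degrees(np.arctan2(bd[1],bd[0])).round(1))
E
```

```text
amber bay [ 610.7 -287.2] off x,y 0.1 -0.8 rod ang 5.9 bay ang 7.5
blue bay [ 601.5 -222.1] off x,y -1.6 0.2 rod ang 7.3 bay ang 7.5
green bay [ 592.7 -156.3] off x,y 0.3 -1.2 rod ang 7.2 bay ang 7.6
violet bay [584. -91.] off x,y 0.8 0.6 rod ang 9.3 bay ang 7.5
```

```bash
python3 -c "
from plant import ctrl
print(ctrl.hand_in(), ctrl.state()['clock'])"
```

```text
the job is handed in; nothing more can be done
the job is handed in; nothing more can be done
```

I moved all four rod models to the blue tray in reverse order and handed the job in at about 40 s of the 106 s allowed. Amber is in the bay farthest from the red end, then blue, then green, with violet nearest the red end.

- **Position:** the last wrist view puts each model's centre within about 2 mm of its bay centre, against margins of 8–10 mm. Each rod lies within 2° of lengthwise, and all four look upright in the scene view.
- **Clear of contact:** the gripper was well above the tray, touching nothing. I left the two black look-alikes alone.
- **Disagreements:**
    - An automatic angle fit over short stretches of rod gave 16.6° for amber, 6.0° for green and 1.2° for violet. I put this down to noise because the end-to-end measurement gave 5.9° to 9.3° against the bays' 7.5°.
    - The side and wrist cameras differed by up to about 4 mm on the bay positions, so I aimed at the average.
    - The gripper read about 12 mm on the 14 mm rods throughout, but every hold was firm.

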